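# Snap a retaining clip into the spindle groove beside its pulley

## Robot

A 6-joint arm with a two-finger parallel gripper is mounted at the origin on a cart in front of the work surface, level with it; the furniture and walls round the work are solid. World frame = base frame: x ahead of the robot, y to its left, z up, the work surface at z = 0. Lengths are in m, angles in rad, forces in N, time in s.
With the tool pointing down it reaches from about 0.2 to 0.875 m from the base axis. Payload 3.4 kg.
Tool frame: the origin (TCP) lies at the very end of the fingers, on their centre line; the grasp point (between the pads) lies 19 mm behind it (bot.tcp_to_grasp is the distance from the TCP to the grasp point, in m); y points along the fingers, z is the direction in which the jaws open and shut, and the axes are right-handed (so a half turn about y gives the same grasp; the last joint's range is limited). The gripper opens to 94 mm and grips with 3 to 60 N. Pads are 16 mm wide; open, the fingers measure 119 mm over their backs; the gripper's body (75 mm by 177 mm) begins 78 mm behind the grasp point.
Start: joints at [-1.27, 0.276, 1.505, -0, 1.361, -0.121], TCP at [0.235, -0.525, 0.205] pointing down, gripper open.
Joint ranges: [-2.89, 2.89], [-0.75, 2.08], [0.22, 2.7], [-1.18, 4.32], [0.11, 2.71], [-2.7, 2.7]. Speed limits (rad/s): [2.57, 2.57, 3.14, 3.14, 3.14, 3.14].

## Interface

Orientations are given as a rotation vector (axis times angle).
In Python, from station import readout, camera, camera_params, bot gives the robot as it stands.
- The arm moves only by the tool play_rows, never from a script. Its argument "steps" is a list of rows, each a list of 4 numbers: the shift along the tool's x, y, z in m, then the turn about the tool's y in rad. A call has 1 to 8 rows; each row is the pose to reach, as a shift and turn from the pose commanded when the call began, along the tool's axes at that moment; what a row does not reach only later rows make up. A row lasts 1/8 s, in which the tool goes at most 62.5 mm and 10.7 degrees, less where a joint would pass 70% of its speed; a pose out of reach is approached as far as the arm can. A call with a gripper value outside its range is refused whole. "gripper" is the finger opening in m, from 0 to 0.094, set as the call begins (left out, the last holds). The fingers move at their own pace and stop on an object; "force" is the grip in N (left out, the last holds). Time passes only in rows, so rows that repeat a pose let the fingers close. It gives the time, the measured TCP pose, the force and the opening at its end, in the units of the state.
- readout.state(): the state, without advancing time (a new reading comes with each control period).
- camera(name): name is "scene" or "top"; returns (picture, depth): 400x640x3 uint8, blue, green, red; 400x640 float32, m along the optical axis (not along the pixel's ray), 0 where there is no reading.
- camera_params(name): a dict with "fov_y" (degrees; the focal length in pixels is half the picture's height over the tangent of half this angle, whatever the lens; pixels are square), "cx", "cy" (the principal point, pixels), "k1" (the pictures are not rectified: a ray, as slopes to the right and down, at radius r is drawn at 1 + k1 r^2 times it, then the intrinsics apply), "world_from_camera" (4x4, takes a point from camera to world coordinates). Camera axes: x right, y up, looking along -z (the intrinsics and any distortion apply to the point x, -y, -z); pixel columns grow to the right and rows downward; lengths in m; the calibration is good to about 2 mm. A picture is of the moment at which its call begins. camera_params takes no time and is no camera call.
- bot.job_done(): hands the job in, once; it reports no verdict.
The state is a dict: "t": time; "joints": joint angles; "joint_velocities": joint speeds; "joint_torque": joint torques, N m; "eef_pos": TCP position; "orientation": TCP orientation; "force": force on the tool from outside, world axes, zero at the start; "ft_torque": the same for the moment, N m; "opening": finger opening in m.
Only numpy, scipy, OpenCV 4.12 (cv2) and the standard library are available. Lean on these libraries where they do the work, as an engineer would, in place of code of your own. Each camera call takes 0.05 s, during which the arm holds its last target.

## Task

Slide the belt pulley along its spindle until it is fully home against the shoulder of the sprung bearing head, which uncovers the groove in the spindle. Then take the open spring clip out of its white rack and press it, tab upright, straight down into that groove until it snaps fully home, and let go of it. Push and press gently: the head gives on its springs but must never be driven down onto its stop; leave the other things where they are.

Things in the scene. Friction and masses are not known exactly. Their poses are not given: they have to be found in the camera images.
- groove (a point): Centre of the groove in the horizontal steel spindle, on its axis, 85 mm above the counter at rest. Axes: y along the spindle (+y toward the bearing head, -y toward the free end), z up, x across. Groove 9.5 mm wide along y (4.75 mm either side of this point), its floor 18 mm in diameter; the spindle on both sides is 26 mm in diameter. It sinks with the head when pressed.
- spindle_end (a point): Centre of the spindle's free end face, 27 mm from the groove point toward -y. The other end is carried by an aluminium bearing head, 52 mm (x) x 50 mm (y) x 40 mm high, centred on the axis 66 mm from the groove point toward +y; it rides on two upright posts (tops 20 mm above the axis) on a grey base plate 130 x 80 x 12 mm, fixed to the counter.
- head (a joint): Height of the sprung bearing head with spindle and pulley, m: 0 at rest, negative as it is pressed down. It yields 1 mm for each 0.9 N and springs back up. Its hard stop is at -0.024; it must never go below -0.020 (18 N).
- pulley: Aluminium belt pulley, 52 mm across, 25 mm thick, on the spindle; origin at the centre of its outer face (toward the free end), axes as the groove's. A hub 38 mm across stands 2.5 mm proud of the rim on that face. It slides with about 2.5 N friction and stays put. It starts 11 to 20 mm short of home, over the groove. Fully home, at a hard stop, its face is 5.25 mm from the groove point toward +y.
- clip_tab (a point): Middle of the grip tab of the loose clip: a grey plastic block 22 mm wide (clip's x), 12 mm thick (clip's y), 44 mm tall, so it reaches 22 mm above and below this point, and stands on top of the clip's steel ring. Axes: y is the ring's axis, z from ring to tab. The clip weighs about 50 g and is the same turned half round about z.
- clip_ring (a point): Centre of the clip's steel C-shaped ring, 44 mm straight below the middle of the tab (clip's -z). The ring is 6 mm thick along y, 18 mm inside and 29 mm outside; its two sides are sprung jaws. The clip is home when this point lies on the groove point.
- clip_mouth (a point): Bottom of the ring's flared lips, 12 mm below its centre; mouth 15 mm wide. Over the groove the lips touch with the ring centre 10 to 11 mm above the groove point (over the 26 mm spindle 5 mm sooner, and then it won't go on). The jaws take 9 to 15 N, different each time; the head sinks meanwhile, so press on several mm below the groove's rest height; as it snaps on, the force drops.
- clip_rack: Fixed white block 64 mm (x) x 50 mm (y) x 28 mm high, origin at the centre of its underside; the clip stands ring down in its slot (52 x 8 mm, 18 mm deep, along x), with the tab sticking out above; it lifts straight out.
- cork: Cork stopper, 26 mm, a bystander; origin at its underside.
- dropper: Small dark dropper bottle, 37 mm wide, 101 mm tall, a bystander; origin at its underside.
- weight: Small brass weight with a knob, 25 mm wide, 34 mm tall, a bystander; origin at its underside.
Mind the look-alikes: they are no part of the job. Of the things shaped like the part that bears clip_tab, the grey one is meant.

How it is judged:
By the outcome, as a careful person would: the job done as asked, in the order asked, and still so for the second after the job is handed in, with the robot touching nothing.
It also fails if it takes over 64 s, if anything falls off the work surface, if the arm or the gripper's body presses on something with over 40 N, if the wrist force passes 120 N, or if a joint passes its speed limit or range.

## Working session

There is one attempt and no reset: what is moved stays moved. The work goes in short steps, Python scripts to look and compute and a tool call to move; the robot and the scene stay as the last step left them, time stands still between calls to the robot, and variables do not carry over. Pictures are saved under pics/ and viewed, and the job is handed in when it is done.

Besides the shell and the picture viewer there is one more tool, called after ">>>" as name([rows], argument=value, ...), one row to a line, values as JSON. play_rows: Moves the arm, as the interface text tells. Its arguments: {"type":"object","properties":{"steps":{"type":"array"},"gripper":{"type":"number"},"force":{"type":"number"}},"required":["steps"]}

```bash
mkdir -p pics; cat > h.py <<'E'
import numpy as np, cv2
from station import readout, camera, camera_params, bot
from scipy.spatial.transform import Rotation as R
def snap(name,tag):
    im,d=camera(name); cv2.imwrite(f'pics/{tag}.png',im); np.save(f'pics/{tag}.npy',d); return im,d
def KD(name):
    p=camera_params(name); f=200/np.tan(np.radians(p['fov_y'])/2)
    return p,f
def px2w(name,u,v,depth):
    p,f=KD(name); K=np.array([[f,0,p['cx']],[0,f,p['cy']],[0,0,1]])
    q=cv2.undistortPoints(np.array([[[u,v]]],float),K,np.array([p['k1'],0,0,0,0.]))[0,0]
    c=np.array([q[0]*depth,-q[1]*depth,-depth,1]); return (np.array(p['world_from_camera'])@c)[:3]
def ray(name,u,v):
    T=np.array(camera_params(name)['world_from_camera']); o=T[:3,3]; return o,px2w(name,u,v,1.)-o
def atz(name,u,v,z):
    o,d=ray(name,u,v); return o+d*(z-o[2])/d[2]
def w2px(name,P):
    p,f=KD(name); T=np.linalg.inv(np.array(p['world_from_camera'])); c=T@np.append(P,1)
    x,y=c[0]/-c[2],-c[1]/-c[2]; s=1+p['k1']*(x*x+y*y); return f*x*s+p['cx'],f*y*s+p['cy']
def crop(tag,u0,v0,u1,v1,s):
    im=cv2.imread(f'pics/{tag}.png')[v0:v1,u0:u1]; im=cv2.resize(im,None,fx=s,fy=s,interpolation=cv2.INTER_CUBIC)
    cv2.imwrite(f'pics/{tag}_c{u0}_{v0}.png',im)
def cloud(name,d):
    p,f=KD(name); K=np.array([[f,0,p['cx']],[0,f,p['cy']],[0,0,1]])
    v,u=np.mgrid[0:400,0:640]; q=cv2.undistortPoints(np.stack([u,v],-1).reshape(-1,1,2).astype(float),K,np.array([p['k1'],0,0,0,0.]))[:,0]
    dd=d.reshape(-1); c=np.stack([q[:,0]*dd,-q[:,1]*dd,-dd,np.ones_like(dd)]); return (np.array(p['world_from_camera'])@c)[:3].T.reshape(400,640,3)
E
python3 - <<'E'
from h import *
for n in('scene','top'): snap(n,n+'0'); print(n,camera_params(n))
print(readout.state()); print(bot.tcp_to_grasp)
s=readout.state(); print(R.from_rotvec(s['orientation']).as_matrix().round(3))
E
```

```text
scene {'fov_y': 57.344635971159335, 'cx': 320.0358468077583, 'cy': 198.82035506664798, 'k1': -0.017492833918960077, 'world_from_camera': array([[ 0.69966915,  0.28946411, -0.65320258, -0.08755325],
       [-0.71410623,  0.31237537, -0.62647739, -0.56767775],
       [ 0.02270168,  0.90478294,  0.42526753,  0.4646576 ],
       [ 0.        ,  0.        ,  0.        ,  1.        ]])}
top {'fov_y': 52.914261474427335, 'cx': 325.153427414196, 'cy': 204.4244339188387, 'k1': -0.08149633439596447, 'world_from_camera': array([[-1.25272191e-02,  9.76204524e-01, -2.16489712e-01,
         3.25722948e-01],
       [-9.99921491e-01, -1.21682625e-02,  2.99100942e-03,
        -2.18324520e-03],
       [ 2.85533295e-04,  2.16510184e-01,  9.76280318e-01,
         9.00097449e-01],
       [ 0.00000000e+00,  0.00000000e+00,  0.00000000e+00,
         1.00000000e+00]])}
{'t': 0.1, 'joints': array([-1.27000448e+00,  2.76538239e-01,  1.50594153e+00,  1.22087757e-05,
        1.36071247e+00, -1.20970004e-01]), 'joint_velocities': array([-8.50460694e-04, -8.51458223e-06, -1.69231267e-03, -7.80855395e-04,
       -1.07275179e-03,  7.07619638e-04]), 'joint_torque': array([ 1.26380022e-03, -4.05457377e+01, -2.37779671e+01,  7.05043855e-02,
        2.99029180e-02, -4.84950704e-05]), 'eef_pos': array([ 0.23525829, -0.52414213,  0.20471345]), 'orientation': array([-0.42584976,  1.990369  , -1.98712671]), 'force': array([-0.64172332, -0.51183809, -0.37025905]), 'ft_torque': array([ 0.07555508, -0.02387088, -0.01682399]), 'opening': 0.09360039926200327}
0.0188
[[-0.912 -0.     0.409]
 [-0.409  0.002 -0.912]
 [-0.    -1.    -0.002]]
```

View pics/scene0.png

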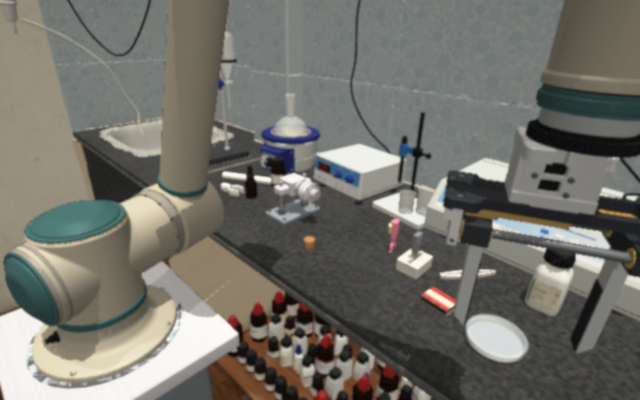

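View pics/top0.png

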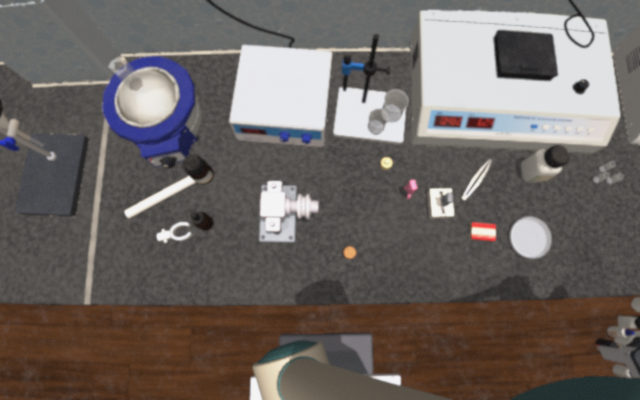

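The top view shows the pulley and head near (290,207), the free end to the right (−y), the white rack at (441,202) with the grey tab, and a pink look-alike at (411,188). I'll enlarge these.

```bash
python3 - <<'E'
from h import *
crop('top0',250,170,330,250,8); crop('top0',395,165,475,225,8)
crop('scene0',250,160,340,230,8); crop('scene0',370,210,450,290,7)
im=np.hstack([cv2.resize(cv2.imread('pics/top0_c250_170.png'),(400,400)),cv2.resize(cv2.imread('pics/top0_c395_165.png')[:480,:480],(400,400))])
d=np.load('pics/top0.npy'); W=cloud('top',d)
for n,(u,v) in dict(rack=(436,212),clip=(446,201),pul=(303,206),spin=(315,206),head=(272,206),plate=(290,235),cork=(350,252),drop=(203,217),wt=(387,162),pink=(411,186)).items(): print(n,W[v,u].round(4))
E
```

```text
rack [ 0.4986 -0.2514  0.0286]
clip [ 0.5123 -0.2604  0.078 ]
pul [0.4988 0.0402 0.1072]
spin [0.5002 0.0161 0.0996]
head [0.5002 0.1032 0.1046]
plate [0.4537 0.0742 0.0132]
cork [ 0.4128 -0.0574  0.0276]
drop [0.4859 0.2545 0.0691]
wt [ 0.6143 -0.1461  0.0348]
pink [ 0.5457 -0.1875  0.0785]
```

View pics/top0_c250_170.png

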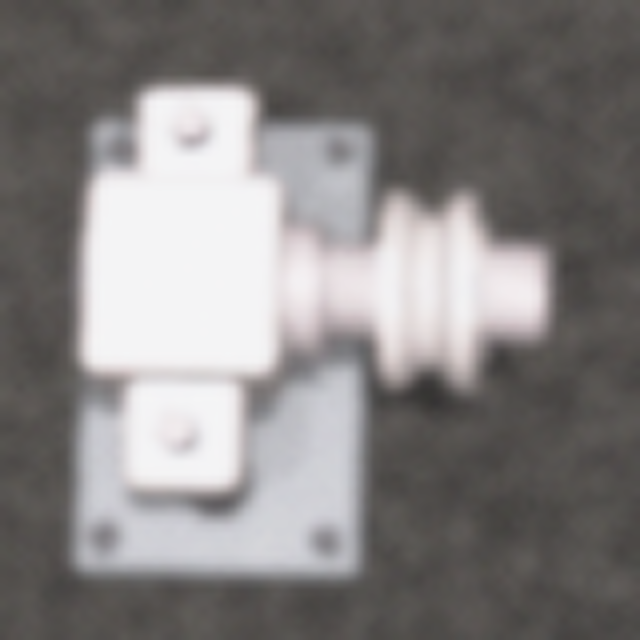

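View pics/top0_c395_165.png

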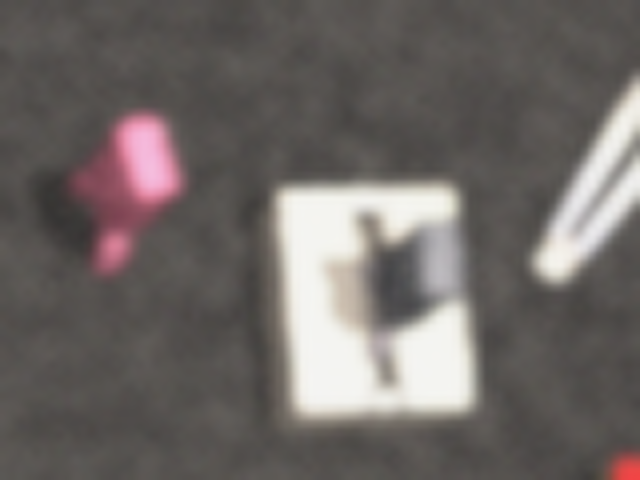

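View pics/scene0_c250_160.png

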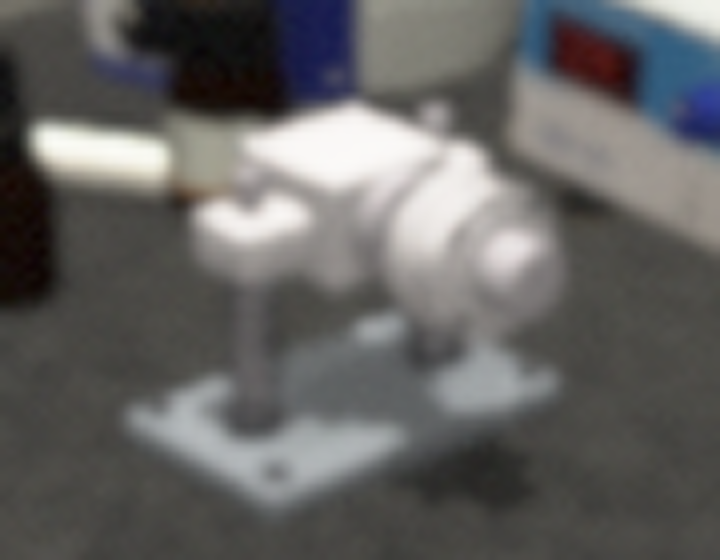

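View pics/scene0_c370_210.png

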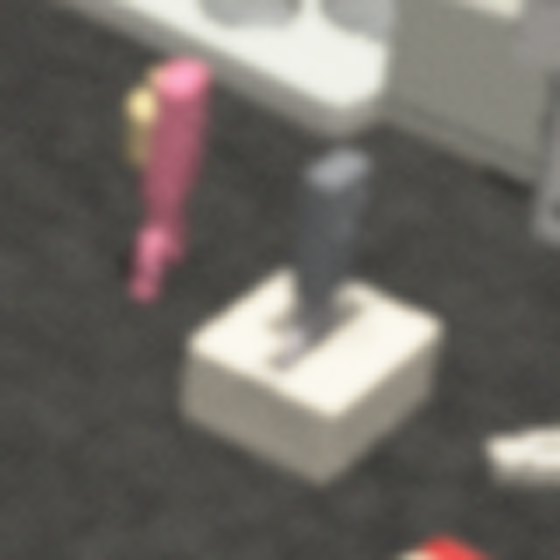

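```bash
python3 - <<'E'
from h import *
def C(x,y,u0,v0,s=8): return (x+.5)/s-.5+u0,(y+.5)/s-.5+v0
def show(n,pts,z,u0,v0):
    P=np.array([atz('top',*C(x,y,u0,v0),z) for x,y in pts]); print(n,P[:,:2].round(4).tolist(),'mean',P[:,:2].mean(0).round(4)); return P
h=show('head',[(90,178),(282,178),(280,375),(80,372)],.105,250,170)
e=h[0]-h[1];print('yaw of +y',np.degrees(np.arctan2(-e[0],e[1])), np.linalg.norm(e)); e=h[3]-h[2];print(np.degrees(np.arctan2(-e[0],e[1])),np.linalg.norm(e)); e=h[0]-h[3];print(np.degrees(np.arctan2(e[1],e[0])),np.linalg.norm(e))
p=show('plate',[(92,124),(375,124),(360,575),(75,572)],.012,250,170)
e=p[0]-p[3];print(np.degrees(np.arctan2(e[1],e[0])),np.linalg.norm(e));e=p[3]-p[2];print(np.linalg.norm(e))
s=show('spindle end edges',[(549,243),(549,340)],.085,250,170)
r=show('rack',[(275,187),(460,185),(478,412),(293,418)],.028,395,165)
for a,b in((0,1),(3,2)): e=r[a]-r[b];print(np.degrees(np.arctan2(-e[0],e[1])),np.linalg.norm(e))
for a,b in((0,3),(1,2)): e=r[a]-r[b];print(np.degrees(np.arctan2(e[1],e[0])),np.linalg.norm(e))
sl=show('slot',[(370,212),(390,385)],.028,395,165)
show('tab',[(420,225),(460,225),(465,298),(425,298)],.089,395,165)
W=cloud('top',np.load('pics/top0.npy'))
print('tab z',W[190:206,444:456,2].round(3))
print('head z med',np.median(W[195:212,265:280,2]), 'rack',np.median(W[210:215,434:450,2]),'plate',np.median(W[225:238,282:292,2]),'table',np.median(W[240:250,400:440,2]))
E
```

```text
head [[0.5301, 0.1266], [0.5294, 0.0774], [0.4783, 0.0775], [0.4796, 0.128]] mean [0.5044 0.1024]
yaw of +y -0.7531692881998721 0.049185849202838354
-1.5493801420543576 0.05057866615789818
-1.6010908353046769 0.05048027563142421
plate [[0.57, 0.1415], [0.5689, 0.0603], [0.4393, 0.0641], [0.441, 0.1435]] mean [0.5048 0.1023]
-0.8755863210901145 0.12897314725101736
0.07939214419121893
spindle end edges [[0.5162, 0.0097], [0.4905, 0.0099]] mean [0.5033 0.0098]
rack [[0.5543, -0.2395], [0.5543, -0.2925], [0.489, -0.2922], [0.488, -0.2399]] mean [ 0.5214 -0.266 ]
0.034646386293222566 0.05303087392861616
1.060288508604534 0.05231039771757729
0.41639450699354713 0.06629064569429421
-0.217128357343388 0.06535345565021144
slot [[0.5467, -0.2661], [0.497, -0.2679]] mean [ 0.5218 -0.267 ]
tab [[0.5276, -0.2606], [0.5275, -0.2713], [0.5079, -0.271], [0.508, -0.2604]] mean [ 0.5177 -0.2658]
tab z [[ 0.029  0.027  0.03   0.03   0.031  0.031  0.029  0.03   0.001  0.
   0.002  0.002]
 [ 0.026  0.028  0.029  0.032  0.029  0.029  0.03   0.03  -0.    -0.
   0.002  0.003]
 [ 0.032  0.03   0.025  0.03   
[... 626 characters left out ...]
87  0.089  0.089  0.09   0.089  0.004
   0.004  0.   ]
 [ 0.067  0.071  0.078  0.085  0.087  0.09   0.089  0.089  0.09   0.004
   0.002  0.003]
 [ 0.067  0.073  0.078  0.085  0.086  0.087  0.09   0.089  0.091  0.002
   0.002  0.002]
 [ 0.065  0.072  0.076  0.083  0.086  0.086  0.087  0.085  0.029  0.002
   0.002  0.002]
 [ 0.063  0.071  0.075  0.078  0.078  0.076  0.078  0.032  0.027  0.004
   0.002  0.001]
 [ 0.062  0.063  0.068  0.066  0.067  0.065  0.028  0.031  0.025  0.002
   0.002  0.002]
 [ 0.057  0.057  0.057  0.057  0.031  0.03   0.028  0.028  0.03   0.028
  -0.     0.002]]
head z med 0.10583030444398644 rack 0.02911751874878532 plate 0.012987404169871875 table 0.0010300620286112228
```

```bash
cat >> h.py <<'E'
def delta(target,yaw_deg):
    s=readout.state(); M=R.from_rotvec(s['orientation']).as_matrix(); d=M.T@(np.array(target)-s['eef_pos'])
    yaw=np.degrees(np.arctan2(M[1,2],M[0,2])); t=-np.radians((yaw_deg-yaw+180)%360-180)
    print('t',round(s['t'],2),'pos',s['eef_pos'].round(4),'yaw',yaw.round(2),'tilt',M[:,1].round(4),'F',s['force'].round(2),'open',round(s['opening'],4),'j',s['joints'].round(2)); print('SHIFT',d.round(4),'TURN',round(t,4))
E
python3 -c "
from h import *
delta([.5035,-.015,.2],-.9)"
```

```text
t 0.1 pos [ 0.2353 -0.5241  0.2047] yaw -65.83 tilt [-5.0e-04  1.5e-03 -1.0e+00] F [-0.64 -0.51 -0.37] open 0.0936 j [-1.27  0.28  1.51  0.    1.36 -0.12]
SHIFT [-0.4532  0.0054 -0.3547] TURN -1.1333
```

>>> play_rows([
  [-0.04,0,-0.03,-0.11],
  [-0.085,0,-0.065,-0.23],
  [-0.13,0,-0.1,-0.35],
  [-0.175,0,-0.135,-0.47],
  [-0.22,0,-0.17,-0.59],
  [-0.265,0,-0.205,-0.71],
  [-0.31,0,-0.24,-0.83],
  [-0.35,0,-0.27,-0.93],
], gripper=0.031, force=30)

```text
t: 1.1
eef_pos: [0.4446, -0.133, 0.2053]
orientation: [-1.1, 1.366, -1.366]
force: [1.1, -0.5, 0.2]
opening: 0.0307
```

```bash
python3 -c "
from h import *
delta([.5035,-.015,.2],-.9)"
```

```text
t 1.1 pos [ 0.4446 -0.133   0.2053] yaw -12.32 tilt [-2.e-04  1.e-04 -1.e+00] F [ 1.11 -0.48  0.24] open 0.0307 j [-0.44  0.11  1.72 -0.    1.31 -0.23]
SHIFT [-0.1278  0.0053  0.0324] TURN -0.1993
```

>>> play_rows([
  [-0.04,0,0.01,-0.07],
  [-0.08,0,0.02,-0.14],
  [-0.12,0,0.03,-0.2],
  [-0.12,0,0.03,-0.2],
])

```text
t: 1.6
eef_pos: [0.5001, -0.0222, 0.2049]
orientation: [-1.202, 1.221, -1.22]
force: [-0.4, -1.2, 0.6]
opening: 0.0311
```

```bash
python3 -c "
from h import *
delta([.5035,-.015,.2],-.9)
snap('top','top1');snap('scene','scene1')
crop('top1',250,170,350,245,8);crop('scene1',250,130,370,220,6)
print(w2px('top',readout.state()['eef_pos']))"
```

```text
t 1.6 pos [ 0.5001 -0.0222  0.2049] yaw -0.87 tilt [-6.e-04  7.e-04 -1.e+00] F [-0.4  -1.17  0.56] open 0.0311 j [-0.18  0.16  1.66  0.    1.32 -0.17]
SHIFT [-0.0073  0.0049  0.0033] TURN 0.0005
(np.float64(336.2958943038974), np.float64(193.76487183247008))
```

View pics/top1.png

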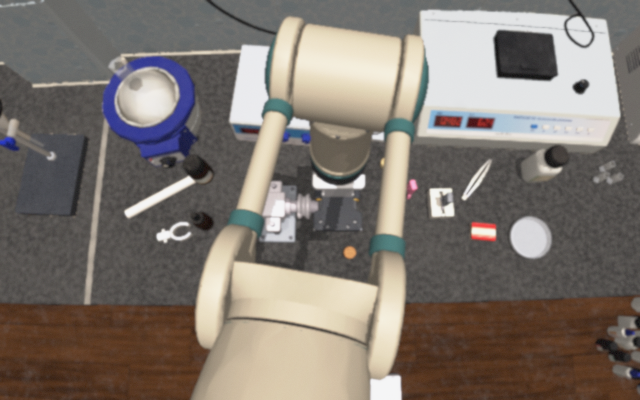

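View pics/scene1.png

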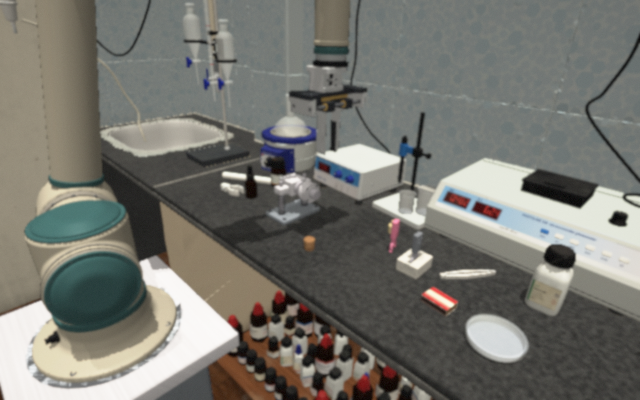

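>>> play_rows([
  [-0.007,0.02,0.003,0],
  [-0.007,0.06,0.003,0],
  [-0.007,0.1,0.003,0],
  [-0.007,0.127,0.003,0],
  [-0.007,0.127,0.003,0],
  [-0.007,0.127,0.003,0],
])

```text
t: 2.45
eef_pos: [0.5033, -0.0184, 0.0794]
orientation: [-1.199, 1.223, -1.225]
force: [0.6, 0.6, 0.8]
opening: 0.0312
```

```bash
python3 -c "
from h import *
delta([.5035,-.015,.077],-.9)
snap('top','top2');snap('scene','scene2')
crop('top2',250,170,350,245,8);crop('scene2',250,150,370,240,6)
print(w2px('top',readout.state()['eef_pos']))"
```

```text
t 2.45 pos [ 0.5033 -0.0184  0.0794] yaw -1.16 tilt [ 1.5e-03 -6.0e-04 -1.0e+00] F [0.59 0.56 0.82] open 0.0312 j [-0.17  0.28  1.85 -0.    1.02 -0.15]
SHIFT [-0.0034  0.0024  0.0001] TURN -0.0046
(np.float64(331.5838103473235), np.float64(206.13288935804349))
```

View pics/top2_c250_170.png

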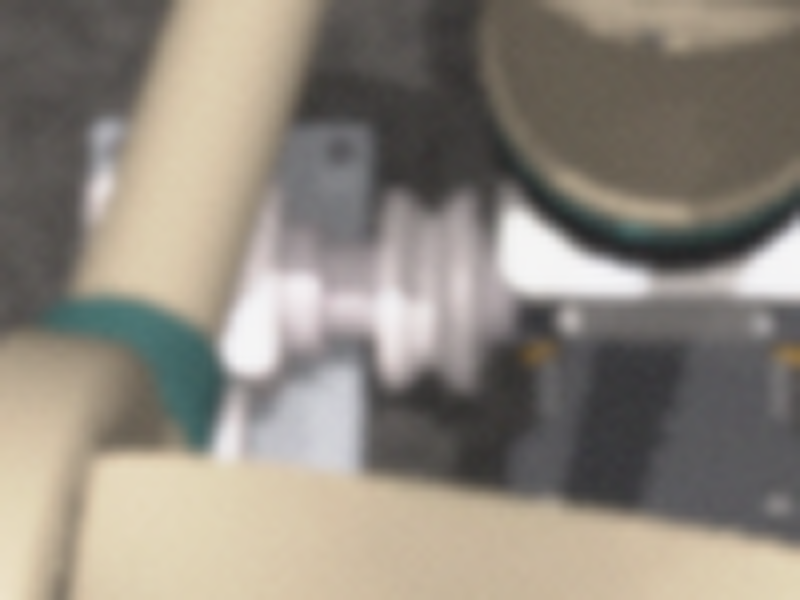

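View pics/scene2_c250_150.png

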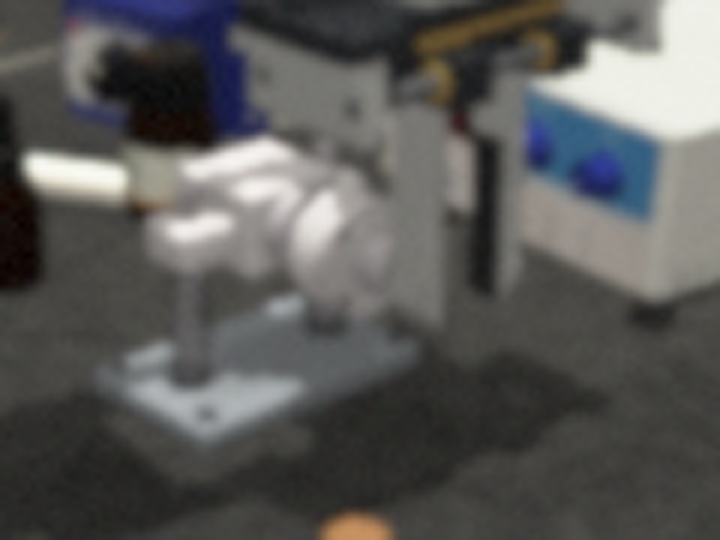

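>>> play_rows([
  [-0.008,0.002,0,0],
  [-0.016,0.002,0,0],
  [-0.022,0.002,0,0],
  [-0.022,0.002,0,0],
])

```text
t: 3.05
eef_pos: [0.5031, 0.0052, 0.0765]
orientation: [-1.201, 1.222, -1.222]
force: [0.4, -1.0, 1.1]
opening: 0.0311
```

>>> play_rows([
  [-0.003,0,0,0],
  [-0.006,0,0,0],
  [-0.009,0,0,0],
  [-0.012,0,0,0],
  [-0.015,0,0,0],
  [-0.018,0,0,0],
])

```text
t: 3.8
eef_pos: [0.5035, 0.0221, 0.0765]
orientation: [-1.201, 1.222, -1.224]
force: [-0.8, -3.0, -0.5]
opening: 0.0308
```

```bash
python3 -c "
from h import *
delta([.5035,.034,.077],-.9)
snap('top','top3');snap('scene','scene3')
crop('top3',250,170,350,245,8);crop('scene3',250,150,370,240,6)"
```

```text
t 3.8 pos [0.5035 0.0221 0.0765] yaw -1.07 tilt [ 0.     -0.0012 -1.    ] F [-0.84 -2.97 -0.52] open 0.0308 j [-0.09  0.28  1.85 -0.    1.01 -0.07]
SHIFT [-0.0119 -0.0006 -0.0002] TURN -0.003
```

View pics/top3_c250_170.png

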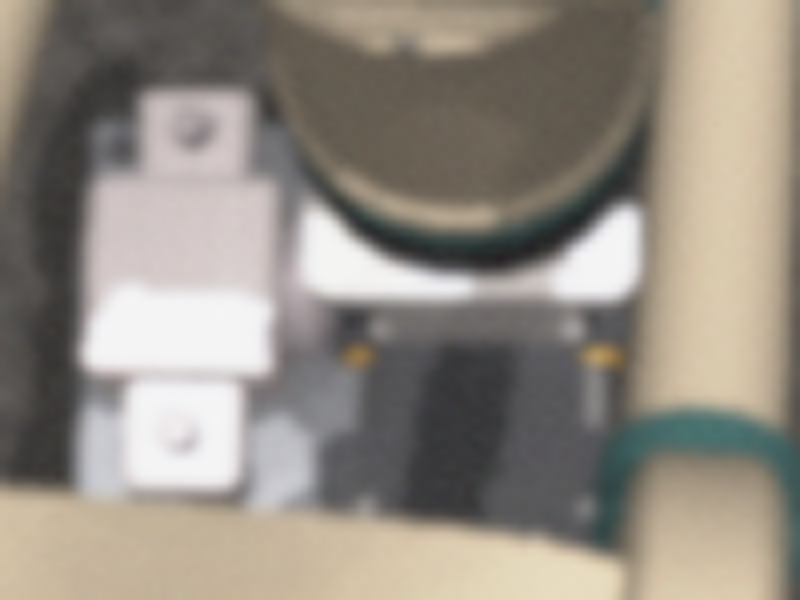

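View pics/scene3_c250_150.png

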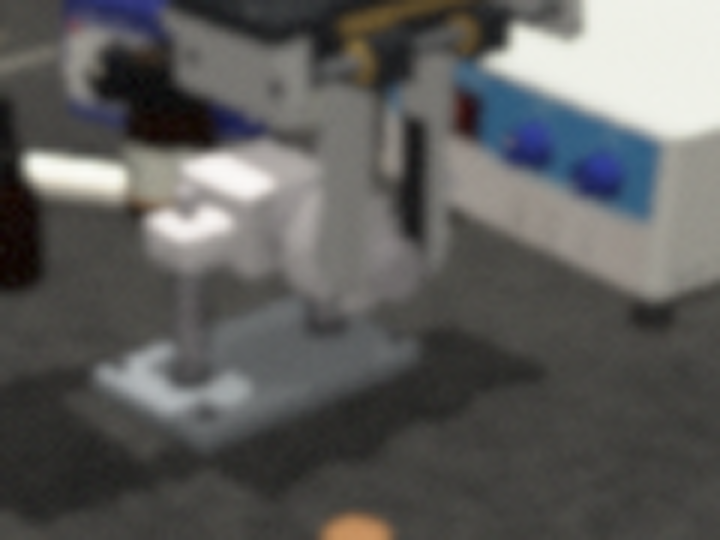

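>>> play_rows([
  [-0.002,0,0,0],
  [-0.004,0,0,0],
  [-0.006,0,0,0],
  [-0.008,0,0,0],
])

```text
t: 4.4
eef_pos: [0.5037, 0.0306, 0.0765]
orientation: [-1.2, 1.223, -1.223]
force: [0.8, -2.2, 0.5]
opening: 0.031
```

>>> play_rows([
  [-0.001,0,0,0],
  [-0.002,0,0,0],
])

```text
t: 4.65
eef_pos: [0.5037, 0.0326, 0.0765]
orientation: [-1.2, 1.223, -1.223]
force: [-0.8, -1.2, -0.0]
opening: 0.031
```

>>> play_rows([
  [-0.001,0,0,0],
])

```text
t: 4.78
eef_pos: [0.5038, 0.0329, 0.0765]
orientation: [-1.201, 1.222, -1.224]
force: [1.0, -5.3, 0.1]
opening: 0.0311
```

>>> play_rows([
  [-0.001,0,0,0],
  [-0.001,0,0,0],
])

```text
t: 5.03
eef_pos: [0.5038, 0.033, 0.0765]
orientation: [-1.203, 1.221, -1.225]
force: [-0.5, -7.8, 0.1]
opening: 0.0306
```

>>> play_rows([
  [-0.001,0,0,0],
  [-0.001,0,0,0],
])

```text
t: 5.28
eef_pos: [0.5038, 0.0331, 0.0765]
orientation: [-1.205, 1.22, -1.225]
force: [0.2, -9.5, -0.6]
opening: 0.0308
```

>>> play_rows([
  [0.006,0,0,0],
  [0.014,0,0,0],
  [0.014,-0.04,0,0],
  [0.014,-0.08,0,0],
  [0.06,-0.12,0,0],
  [0.12,-0.12,0,0],
  [0.18,-0.12,0,0],
  [0.18,-0.12,0,0],
], gripper=0.05)

```text
t: 6.28
eef_pos: [0.5003, -0.148, 0.1964]
orientation: [-1.197, 1.227, -1.228]
force: [-0.2, 0.9, -0.2]
opening: 0.0501
```

```bash
python3 -c "
from h import *
delta([.519,-.266,.2],-90)
snap('top','top4');snap('scene','scene4')
crop('top4',250,170,330,250,8);crop('scene4',250,150,350,220,8)"
```

```text
t 6.28 pos [ 0.5003 -0.148   0.1964] yaw -1.41 tilt [ 5.e-04 -5.e-04 -1.e+00] F [-0.2   0.91 -0.16] open 0.0501 j [-0.42  0.2   1.63 -0.    1.31 -0.4 ]
SHIFT [ 0.1175 -0.0036  0.0216] TURN 1.5461
```

View pics/top4_c250_170.png

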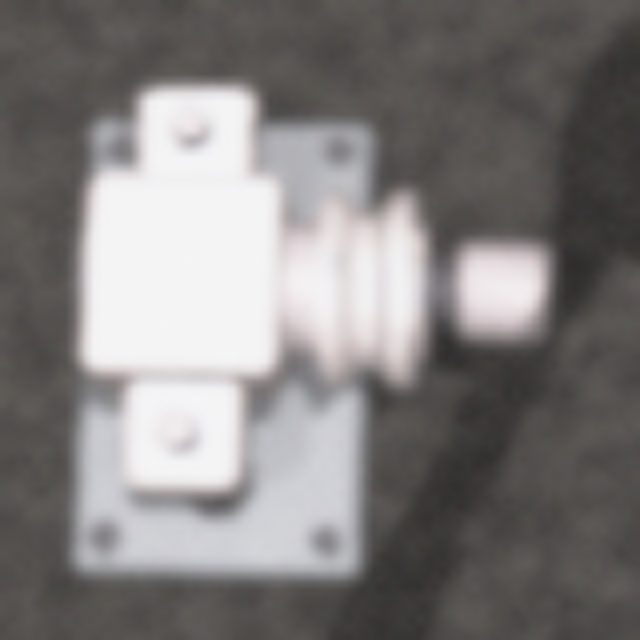

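View pics/scene4_c250_150.png

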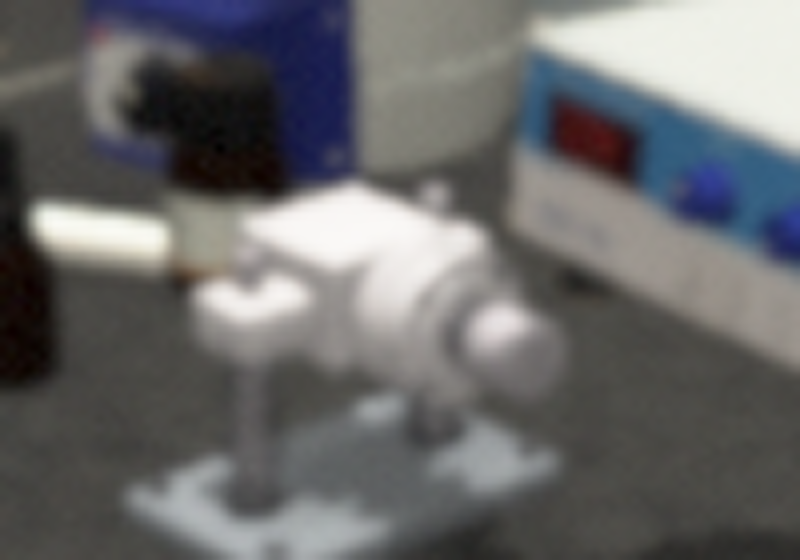

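```bash
python3 - <<'E'
from h import *
def C(x,y,u0,v0,s=8): return (x+.5)/s-.5+u0,(y+.5)/s-.5+v0
for z in(.085,.098):
  for n,p in dict(end=(550,290),inner=(453,288),hub=(430,285)).items():
    print(z,n,atz('top',*C(*p,250,170),z).round(4))
im=cv2.imread('pics/top4.png').mean(2); print(im[203:209,296:322].mean(0).round(0))
E
```

```text
0.085 end [0.5037 0.0096 0.085 ]
0.085 inner [0.5045 0.0347 0.085 ]
0.085 hub [0.5054 0.0407 0.085 ]
0.098 end [0.5009 0.0094 0.098 ]
0.098 inner [0.5017 0.0341 0.098 ]
0.098 hub [0.5025 0.04   0.098 ]
[237. 227. 232. 240. 239. 228. 201. 152. 120. 117. 135. 180. 218. 229.
 232. 232. 233. 233. 233. 232. 223. 193. 134.  80.  55.  50.]
```

```bash
python3 - <<'E'
from h import *
for z in(.085,.094,.098):
  for u in (302.5,304.6,306.9,317.9): print(z,u,atz('top',u,206,z).round(4))
E
```

```text
0.085 302.5 [0.5037 0.0424 0.085 ]
0.085 304.6 [0.5037 0.038  0.085 ]
0.085 306.9 [0.5036 0.0333 0.085 ]
0.085 317.9 [0.5033 0.0104 0.085 ]
0.094 302.5 [0.5017 0.0419 0.094 ]
0.094 304.6 [0.5017 0.0376 0.094 ]
0.094 306.9 [0.5016 0.0329 0.094 ]
0.094 317.9 [0.5013 0.0103 0.094 ]
0.098 302.5 [0.5009 0.0417 0.098 ]
0.098 304.6 [0.5008 0.0374 0.098 ]
0.098 306.9 [0.5008 0.0327 0.098 ]
0.098 317.9 [0.5005 0.0102 0.098 ]
```

>>> play_rows([
  [0.03,0,0.005,0.18],
  [0.06,0,0.01,0.36],
  [0.09,0,0.015,0.54],
  [0.1175,0,0.0195,0.72],
  [0.1175,0,0.0195,0.9],
  [0.1175,0,0.0195,1.08],
  [0.1175,0,0.0195,1.26],
  [0.1175,0,0.0195,1.44],
])

```text
t: 7.38
eef_pos: [0.518, -0.2598, 0.1963]
orientation: [-0.118, 2.167, -2.164]
force: [-0.6, 0.5, -0.1]
opening: 0.0496
```

>>> play_rows([
  [0,0,0,0.113],
  [0,0,0,0.113],
  [0,0,0,0.113],
])

```text
t: 7.75
eef_pos: [0.5178, -0.2611, 0.1964]
orientation: [-0.002, 2.221, -2.22]
force: [-0.9, -0.5, -0.4]
opening: 0.0502
```

```bash
python3 -c "
from h import *
delta([.518,-.266,.12],-89.5)
snap('top','top5');snap('scene','scene5')
crop('scene5',350,170,470,290,5)"
```

```text
t 7.75 pos [ 0.5178 -0.2611  0.1964] yaw -89.89 tilt [ 0.e+00  5.e-04 -1.e+00] F [-0.94 -0.5  -0.44] open 0.0502 j [-0.59  0.29  1.51  0.    1.34  0.98]
SHIFT [-0.0002  0.0764  0.005 ] TURN -0.0069
```

View pics/scene5_c350_170.png

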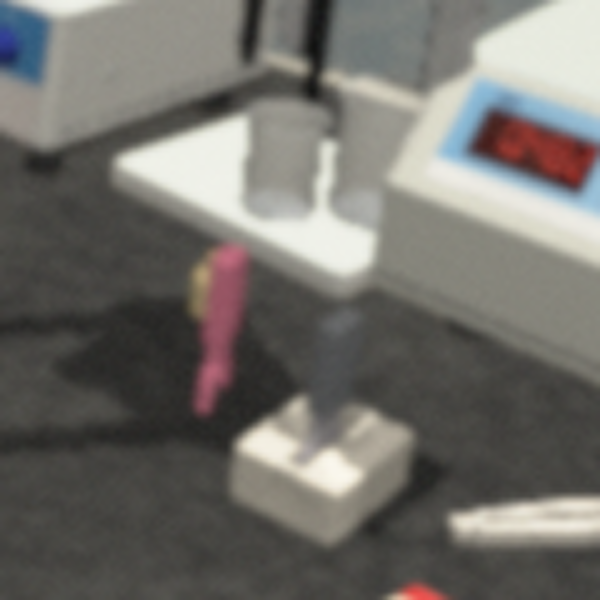

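View pics/top5.png

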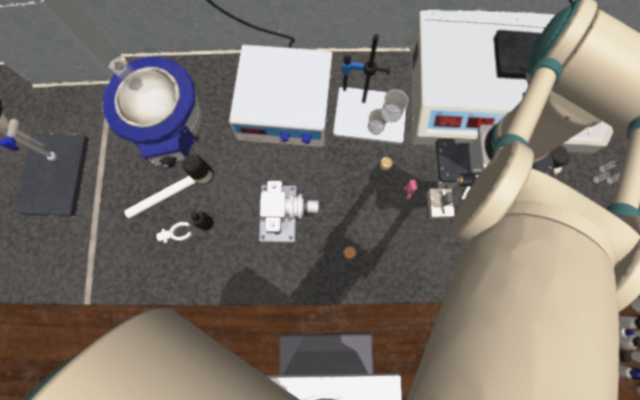

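>>> play_rows([
  [0,0.03,0.005,0],
  [0,0.07,0.005,0],
  [0,0.11,0.005,0],
  [0,0.137,0.005,0],
  [0,0.137,0.005,0],
  [0,0.137,0.005,0],
])

```text
t: 8.6
eef_pos: [0.5184, -0.2678, 0.0605]
orientation: [0.003, 2.22, -2.222]
force: [0.1, -0.1, 0.3]
opening: 0.05
```

```bash
python3 -c "
from h import *
delta([.518,-.266,.059],-89.5)
snap('top','top6');snap('scene','scene6')
crop('scene6',350,170,470,290,5);crop('top6',395,165,475,225,8)"
```

```text
t 8.6 pos [ 0.5184 -0.2678  0.0605] yaw -90.06 tilt [ 0.0016 -0.001  -1.    ] F [ 0.06 -0.06  0.3 ] open 0.05 j [-0.6   0.4   1.7   0.    1.04  0.98]
SHIFT [ 0.0004  0.0015 -0.0018] TURN -0.0097
```

View pics/scene6_c350_170.png

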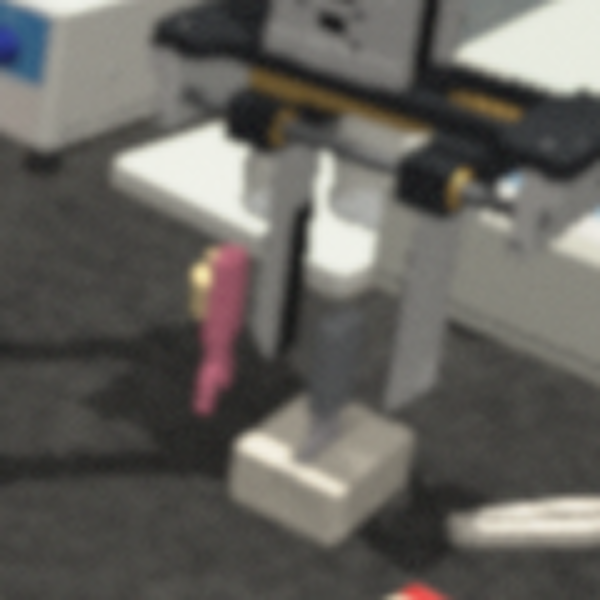

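View pics/top6_c395_165.png

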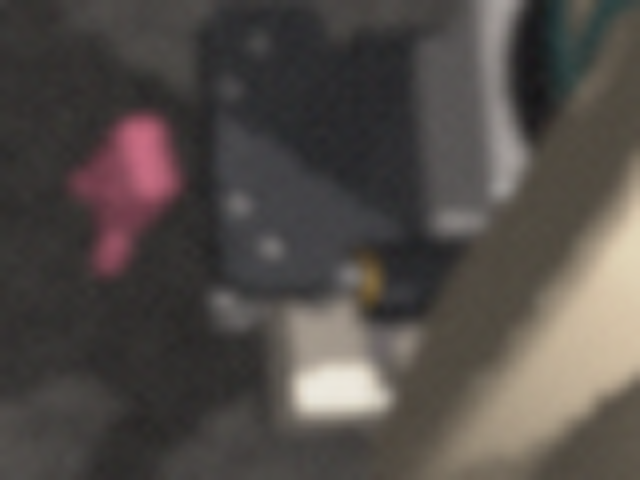

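>>> play_rows([
  [0,0.0015,-0.001,-0.01],
  [0,0.0015,-0.001,-0.01],
  [0,0.0015,-0.001,-0.01],
  [0,0.0015,-0.001,-0.01],
], gripper=0.0, force=15)

```text
t: 9.2
eef_pos: [0.5176, -0.2663, 0.0581]
orientation: [-0.01, 2.217, -2.217]
force: [0.4, -0.5, 0.5]
opening: 0.0133
```

>>> play_rows([
  [0,0,0,0],
  [0,0,0,0],
], force=40)

```text
t: 9.45
eef_pos: [0.5175, -0.2663, 0.058]
orientation: [-0.01, 2.217, -2.217]
force: [0.1, -0.1, 0.7]
opening: 0.0115
```

```bash
python3 -c "
from h import *
delta([.518,-.266,.18],-89.5)"
```

```text
t 9.45 pos [ 0.5175 -0.2663  0.058 ] yaw -89.5 tilt [ 0.e+00 -1.e-04 -1.e+00] F [ 0.11 -0.09  0.71] open 0.0115 j [-0.59  0.4   1.71 -0.    1.03  0.97]
SHIFT [-0.0005 -0.122  -0.0003] TURN 0.0
```

Gripped at about 12 mm. I'll lift it straight out.

>>> play_rows([
  [0,-0.01,0,0],
  [0,-0.03,0,0],
  [0,-0.06,0,0],
  [0,-0.1,0,0],
  [0,-0.14,0,0],
  [0,-0.14,0,0],
  [0,-0.14,0,0],
])

```text
t: 10.32
eef_pos: [0.5169, -0.2659, 0.1973]
orientation: [-0.011, 2.218, -2.217]
force: [0.3, -0.4, 0.4]
opening: 0.0116
```

```bash
python3 -c "
from h import *
delta([.5035,.037,.198],-90.9)
snap('scene','scene7')
crop('scene7',350,120,470,290,4)"
```

```text
t 10.32 pos [ 0.5169 -0.2659  0.1973] yaw -89.49 tilt [-1.1e-03  7.0e-04 -1.0e+00] F [ 0.3  -0.44  0.44] open 0.0116 j [-0.59  0.29  1.5  -0.    1.35  0.97]
SHIFT [ 0.0107 -0.0005 -0.303 ] TURN 0.0245
```

View pics/scene7_c350_120.png

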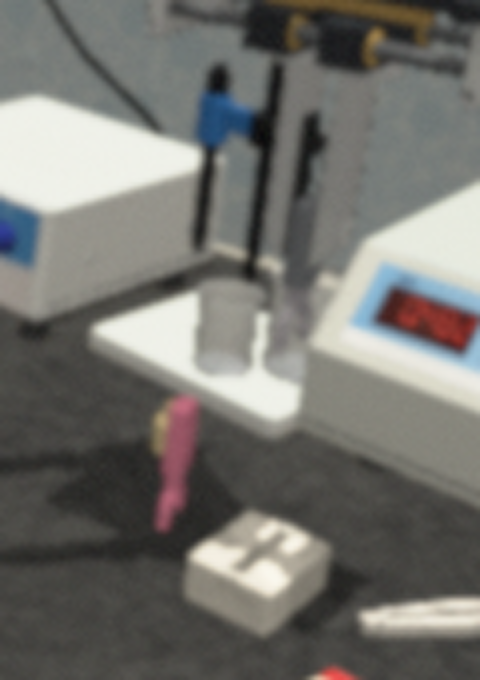

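>>> play_rows([
  [0.002,0,-0.03,0.005],
  [0.004,0,-0.08,0.01],
  [0.006,0,-0.13,0.015],
  [0.008,0,-0.18,0.02],
  [0.009,0,-0.23,0.0245],
  [0.01,0,-0.27,0.0245],
  [0.0107,0,-0.303,0.0245],
  [0.0107,0,-0.303,0.0245],
])

```text
t: 11.38
eef_pos: [0.5028, 0.0385, 0.1963]
orientation: [-0.01, -2.214, 2.213]
force: [-1.1, 0.4, 0.0]
opening: 0.0116
```

>>> play_rows([
  [0,0,0,0],
  [0,0,0,0],
])

```text
t: 11.62
eef_pos: [0.504, 0.0355, 0.1974]
orientation: [-0.018, -2.212, 2.213]
force: [0.0, 0.4, -0.8]
opening: 0.0118
```

```bash
python3 -c "
from h import *
delta([.5035,.037,.198],-90.9)
snap('scene','scene8');snap('top','top8')
crop('scene8',250,90,350,220,6);crop('top8',250,150,350,225,8)"
```

```text
t 11.62 pos [0.504  0.0355 0.1974] yaw -90.98 tilt [-1.e-03 -5.e-04 -1.e+00] F [ 0.04  0.38 -0.81] open 0.0118 j [-0.07  0.18  1.66 -0.    1.31  1.52]
SHIFT [ 0.0006 -0.0006 -0.0015] TURN -0.0013
```

View pics/scene8_c250_90.png

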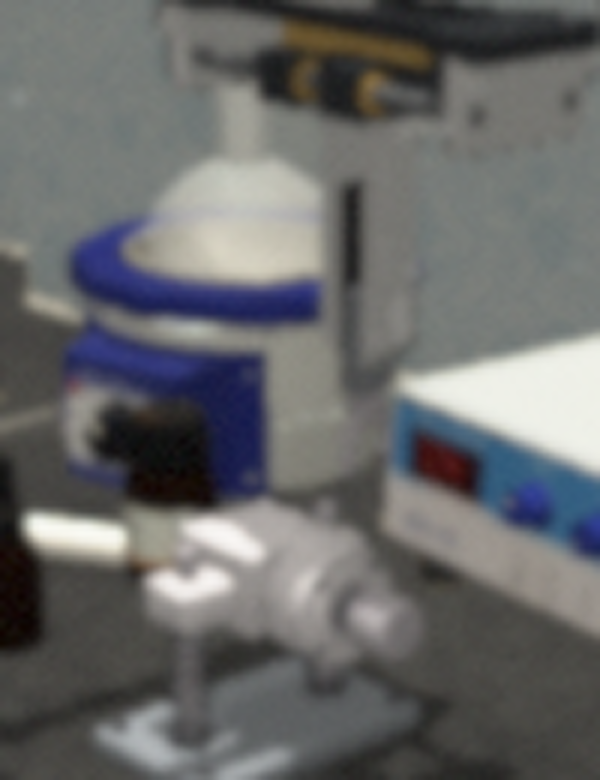

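View pics/top8_c250_150.png

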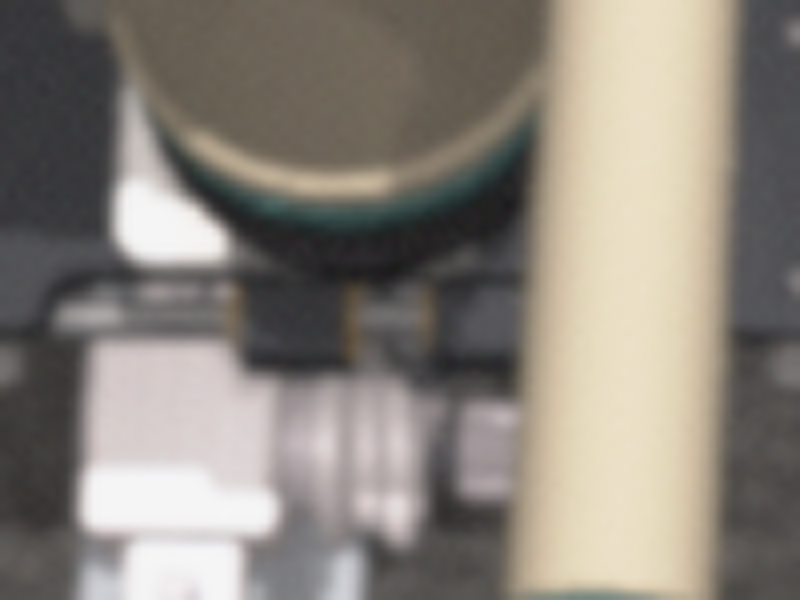

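>>> play_rows([
  [0,0.02,-0.0015,0],
  [0,0.045,-0.0015,0],
  [0,0.055,-0.0015,0],
  [0,0.055,-0.0015,0],
  [0,0.055,-0.0015,0],
])

```text
t: 12.35
eef_pos: [0.505, 0.0379, 0.1438]
orientation: [-0.02, -2.214, 2.214]
force: [-0.1, -0.6, -0.0]
opening: 0.0117
```

```bash
python3 -c "
from h import *
delta([.5035,.037,.142],-90.9)
snap('scene','scene9');snap('top','top9')
crop('scene9',270,130,340,220,8);crop('top9',250,150,350,225,8)"
```

```text
t 12.35 pos [0.505  0.0379 0.1438] yaw -90.92 tilt [ 1.6e-03 -3.0e-04 -1.0e+00] F [-0.06 -0.55 -0.05] open 0.0117 j [-0.06  0.22  1.75 -0.    1.17  1.52]
SHIFT [0.0014 0.0018 0.0009] TURN -0.0003
```

View pics/scene9_c270_130.png

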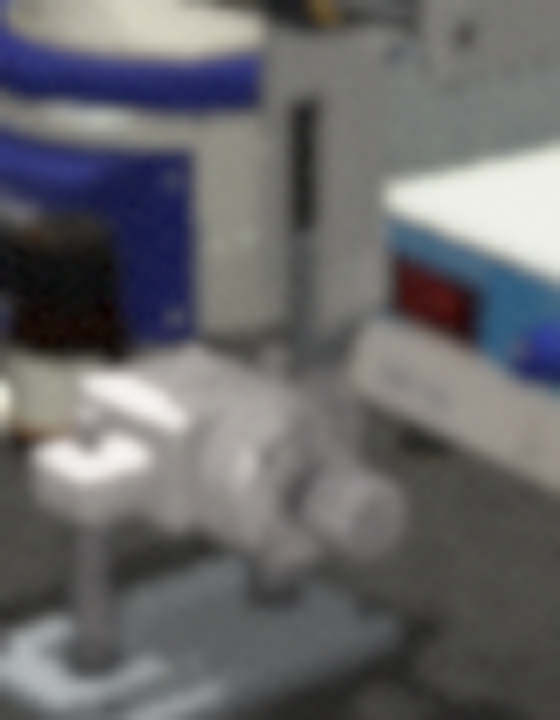

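View pics/top9_c250_150.png

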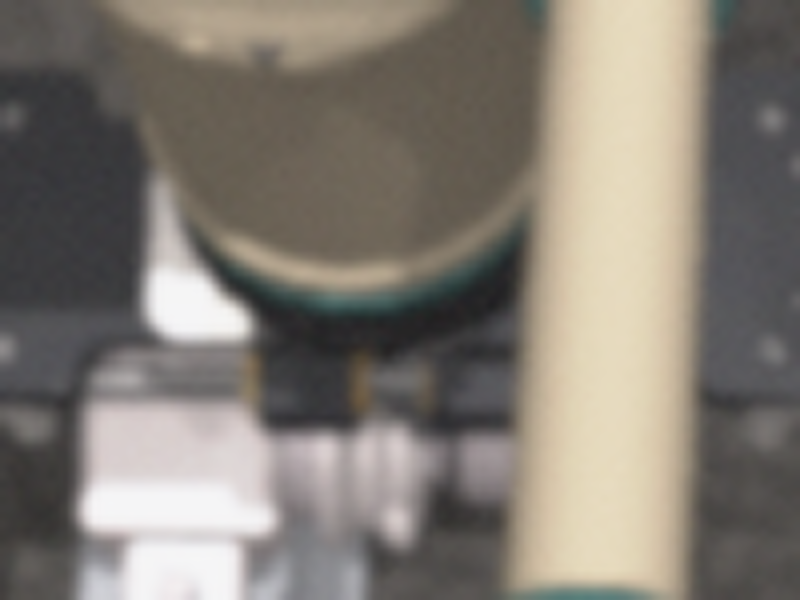

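```bash
python3 - <<'E'
from h import *
W=cloud('scene',np.load('pics/scene9.npy'))
for v in range(140,182,3):
    print(v,' '.join('%d/%d/%d'%tuple((W[v,u]*1000).round()) for u in range(298,322,2)))
im=cv2.imread('pics/scene9.png')[130:220,280:335]
im=cv2.resize(im,None,fx=10,fy=10,interpolation=cv2.INTER_CUBIC)[:600]
im=cv2.convertScaleAbs(im,alpha=1.6,beta=-60)
t=readout.state()['eef_pos']
def pt(P,c):
    u,v=w2px('scene',P); x,y=int((u-280+.5)*10),int((v-130+.5)*10); cv2.circle(im,(x,y),3,c,-1)
y0=.0378
for dy in(-6,6):
  for z in(.108,.12,.13): 
    for x in (-11,11): pt([t[0]+x/1000,t[1]+dy/1000,z],(0,255,0))
a=np.linspace(0,6.28,24)
for y,r,c in((.0104,13,(0,0,255)),(.0326,13,(255,0,0)),(.0426,19,(255,0,255))):
  for q in a: pt([.5037+r/1000*np.cos(q)+(y-.037)*.015,y,.085+r/1000*np.sin(q)],c)
cv2.imwrite('pics/ov9.png',im)
E
```

```text
140 691/284/132 699/284/131 702/277/131 499/53/219 499/46/220 505/45/219 496/29/224 497/24/225 500/20/226 505/19/225 513/20/223 937/424/55
143 689/282/123 698/282/121 704/280/120 497/50/212 497/44/213 504/44/212 497/30/217 498/25/218 500/20/219 509/22/216 513/20/216 928/415/46
146 695/289/110 704/289/108 710/286/108 498/52/204 498/45/206 502/42/206 497/30/209 495/21/212 500/19/211 505/18/210 514/20/208 932/418/33
149 695/289/100 703/288/98 711/287/97 495/49/198 497/44/199 506/46/197 498/31/201 497/23/204 499/19/204 507/20/202 514/20/201 931/416/21
152 698/292/88 700/285/89 705/280/90 497/51/189 497/44/191 505/45/189 497/30/195 496/22/197 501/20/196 506/19/195 514/20/193 930/415/9
155 694/288/79 703/288/78 711/286/76 498/52/182 499/46/183 504/44/182 498/30/187 496/23/189 498/18/190 508/20/187 513/19/186 685/178/109
158 697/291/68 706/292/65 711/286/66 497/50/174 501/47/174 505/45/174 497/30/180 495/21/182 502/21/181 506/19/180 514/20/178 682/175/101
161 699/294/56 707/292/55 714/289/54 497/51/167 499/45/168 496/36/171 498/31/171 498/23/174 500/19/174 509/21/172 514/20/171 681/174/91
164 698/292/46 707/293/44 714/290/43 496/50/159 500/46/159 496/35/163 500/33/163 496/22/167 502/21/166 508/19/165 514/19/163 679/171/83
167 704/299/32 708/294/32 718/294/30 497/50/151 499/46/152 497/36/155 496/28/157 497/22/159 501/20/158 507/19/157 513/18/156 677/169/74
170 701/296/22 710/296/20 717/294/19 753/321/2 757/315/3 498/37/146 499/31/148 503/28/148 513/32/144 678/187/59 678/178/61 676/168/65
173 719/316/1 723/310/2 726/303/3 547/103/107 738/295/2 497/36/139 500/32/140 507/32/138 513/31/136 679/188/48 677/177/52 676/168/55
176 519/97/108 526/96/106 527/90/108 543/99/101 547/96/100 498/38/131 503/35/130 509/34/129 679/196/36 678/186/39 675/175/43 674/166/46
179 505/82/107 511/81/106 505/66/112 509/63/112 515/62/110 499/38/122 503/35/122 510/35/120 517/35/118 726/234/1 673/173/34 676/167/35
```

View pics/ov9.png

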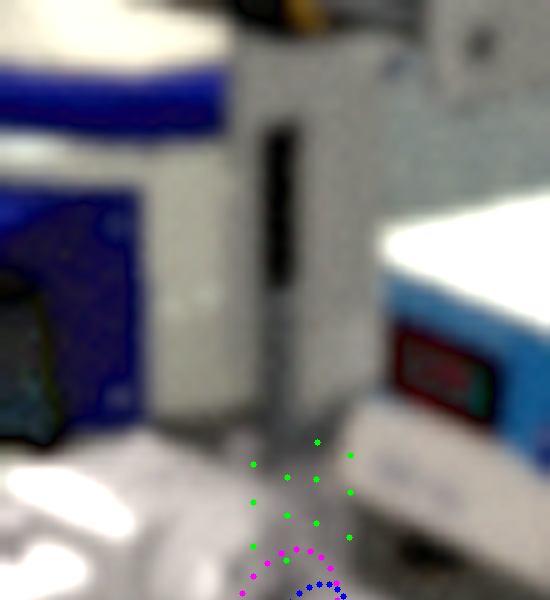

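```bash
python3 - <<'E'
from h import *
for tag in('scene9','scene4','scene7','scene8'):
    W=cloud('scene',np.load(f'pics/{tag}.npy')).reshape(-1,3)
    m=(abs(W[:,0]-.5035)<.010)&(abs(W[:,2]-.085)<.009)&(W[:,1]>0)&(W[:,1]<.02)
    print(tag,'end y',np.median(W[m,1]),m.sum(), W[m,1].std())
    r=np.hypot(W[:,0]-.5035,W[:,2]-.085)
    m=(r<.018)&(r>.0145)&(W[:,1]>.03)&(W[:,1]<.05); print('hub y',np.median(W[m,1]),m.sum())
    m=(r<.0245)&(r>.0205)&(W[:,1]>.03)&(W[:,1]<.055)&(W[:,0]>.5); print('rim y',np.median(W[m,1]),m.sum())
    m=(W[:,2]>.108)&(W[:,2]<.14)&(abs(W[:,0]-.505)<.009)&(abs(W[:,1]-.034)<.005); print('tab -y face',np.median(W[m,1]) if m.sum() else 0,m.sum())
    m=(W[:,2]>.103)&(W[:,2]<.108)&(abs(W[:,0]-.504)<.03)&(abs(W[:,1]-.102)<.03);P=W[m];print('head',P.min(0),P.max(0),m.sum())
    # spindle x/z fit on land
    m=(W[:,1]>.014)&(W[:,1]<.03)&(r<.016)
    P=W[m]; A=np.c_[2*P[:,0],2*P[:,2],np.ones(len(P))]; s=np.linalg.lstsq(A,(P[:,[0,2]]**2).sum(1),rcond=None)[0]; print('axis',s[:2],np.sqrt(s[2]+s[0]**2+s[1]**2),m.sum())
Wt=cloud('top',np.load('pics/top4.npy')).reshape(-1,3)
E
```

```text
scene9 end y 0.010597202291276364 38 0.001498748478626827
hub y 0.04284085369216062 27
rim y 0.043019945832183826 14
tab -y face 0.0348154538602265 52
head [0.47969196 0.0777937  0.1032175 ] [0.53194439 0.12472808 0.10791227] 142
axis [0.50391169 0.08738259] 0.012101673302515329 47
scene4 end y 0.010891884963758203 36 0.001135387168005857
hub y 0.04338595695928854 32
rim y 0.04455652449882819 19
tab -y face 0 0
head [0.47882438 0.07581974 0.10310687] [0.52950201 0.12688583 0.10796955] 148
axis [0.50281727 0.08766091] 0.011767168106769586 44
scene7 end y 0.01006218473325382 36 0.0019957020095907906
hub y 0.04316576948131168 31
rim y 0.04390840256347234 18
tab -y face 0 0
head [0.47930231 0.07638152 0.10310565] [0.53142524 0.12480293 0.10795587] 142
axis [0.50362775 0.08731609] 0.011990230018997577 46
scene8 end y 0.010534656421899435 41 0.001221298913761143
hub y 0.04312198664549893 32
rim y 0.044280160268375945 14
tab -y face 0 0
head [0.47945682 0.07690832 0.10331869] [0.53146041 0.1266691  0.10794352] 146
axis [0.50352365 0.08770827] 0.01216269844682812 47
```

```bash
python3 - <<'E'
from h import *
ims=[];ds=[]
for i in range(10):
    a,b=camera('scene'); ims.append(a.astype(float)); ds.append(b)
im=np.mean(ims,0); d=np.median(ds,0); np.save('pics/s10.npy',d)
cv2.imwrite('pics/scene10.png',im.astype(np.uint8))
c=im[155:200,290:335]; c=cv2.resize(c,None,fx=13,fy=13,interpolation=cv2.INTER_CUBIC); c=np.clip((c-60)*1.7,0,255)
cv2.imwrite('pics/s10c.png',c)
W=cloud('scene',d)
for v in range(164,196,1):
    print(v,' '.join('%d/%d/%d'%tuple((W[v,u]*1000).round()) for u in range(304,323,1)))
delta([.5035,.0375,.142],-90.9)
E
```

```text
164 497/51/159 497/47/160 499/45/160 496/39/162 497/36/163 497/33/163 496/29/165 497/26/166 496/22/167 498/20/167 501/20/166 505/20/165 509/21/164 511/20/164 516/21/162 680/176/81 680/172/82 678/166/84 679/163/85
165 498/51/156 497/47/157 498/44/158 496/39/160 496/35/161 497/33/161 496/29/162 496/25/163 497/23/164 498/20/164 501/20/164 506/21/162 509/21/161 511/20/161 516/21/160 679/176/78 680/173/79 678/166/81 678/162/82
166 497/51/154 496/46/155 498/45/155 496/39/157 497/36/158 497/33/158 496/29/160 497/26/160 496/22/162 498/21/161 502/21/160 505/21/160 508/20/159 512/20/158 678/179/74 678/175/76 679/171/76 678/166/78 677/161/80
167 496/50/151 497/47/152 498/44/153 496/39/154 497/36/155 498/34/155 496/29/157 497/26/158 497/22/159 497/19/159 502/20/158 505/21/157 508/20/156 512/20/156 677/178/72 678/175/72 678/171/73 678/166/75 678/161/76
168 723/289/26 498/48/149 498/44/150 496/39/152 496/35/153 497/32/153 497/29/154 496/25/156 497/22/156 498/20/157 502/21/155 505/20/155 510/22/153 515/23/151 679/179/68 678/174/69 678/170/70 677/165/72 677/161/73
169 723/290/22 497/47/147 499/45/14
[... 5098 characters left out ...]
139/2
194 490/43/83 493/42/82 497/43/81 498/41/81 493/31/86 492/27/87 492/23/88 491/19/90 492/16/91 492/13/92 494/11/92 496/10/92 501/11/90 503/10/89 507/10/88 511/10/87 514/10/86 650/136/2 652/134/2
195 490/43/80 494/43/78 497/42/78 500/42/77 492/30/83 492/26/85 492/23/86 492/19/87 492/16/88 491/12/90 493/10/90 497/11/88 500/10/88 504/10/86 508/11/85 511/10/84 514/10/83 645/131/2 647/129/2
t 12.95 pos [0.5042 0.0381 0.143 ] yaw -90.9 tilt [ 1.e-04 -1.e-04 -1.e+00] F [-0.17 -0.82  0.05] open 0.0119 j [-0.06  0.22  1.75 -0.    1.17  1.52]
SHIFT [0.0007 0.001  0.0006] TURN 0.0[ WARN:0@11.631] global loadsave.cpp:1063 imwrite_ Unsupported depth image for selected encoder is fallbacked to CV_8U.
```

View pics/s10c.png

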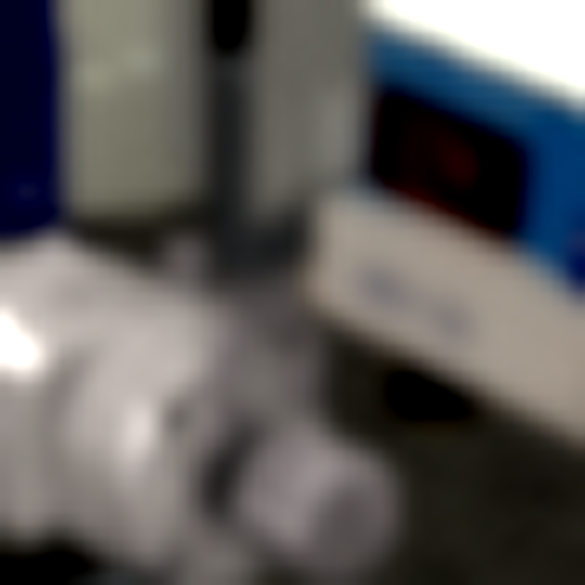

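>>> play_rows([
  [0.0012,0,0.0005,0],
  [0.0024,0,0.001,0],
  [0.0024,0.003,0.001,0],
  [0.0024,0.006,0.001,0],
  [0.0024,0.006,0.001,0],
  [0.0024,0.006,0.001,0],
])

```text
t: 13.7
eef_pos: [0.5018, 0.0371, 0.1369]
orientation: [-0.017, -2.213, 2.214]
force: [-0.3, 0.2, -0.4]
opening: 0.0119
```

```bash
python3 - <<'E'
from h import *
ds=[];ss=[]
for i in range(12):
    a,b=camera('scene'); ds.append(b); ss.append(readout.state()['eef_pos'])
print('mean pos',np.mean(ss,0).round(4),np.std(ss,0).round(5))
d=np.median(ds,0); W=cloud('scene',d)
for v in range(174,198,1):
    print(v,' '.join('%.1f/%.1f/%.1f'%tuple((W[v,u]*1000).round(1)) for u in range(305,319,1)))
delta([.5018,.037,.137],-90.9)
E
```

```text
mean pos [0.5018 0.0371 0.137 ] [3.e-05 1.e-05 3.e-05]
174 545.3/97.5/106.3 493.9/40.0/136.3 493.8/36.3/137.4 494.2/33.2/138.3 493.9/29.4/139.4 496.9/29.0/138.7 502.8/31.5/136.5 506.3/31.5/135.6 510.1/31.8/134.5 513.5/31.7/133.6 677.0/190.3/44.8 676.5/185.4/46.4 677.5/181.9/47.1 677.0/177.1/48.6
175 545.1/97.4/103.4 493.2/39.2/134.1 493.3/35.8/135.1 493.8/32.7/135.9 496.1/31.6/135.6 498.9/31.0/135.0 503.1/31.7/133.7 505.7/30.9/133.2 509.7/31.4/132.0 513.3/31.4/131.1 678.1/191.3/40.9 677.2/186.0/42.7 675.8/180.2/44.7 676.5/176.5/45.6
176 545.1/97.3/100.6 494.0/40.0/131.1 493.3/35.7/132.5 494.1/33.0/133.1 495.9/31.4/133.1 499.3/31.3/132.2 503.0/31.6/131.1 506.2/31.3/130.3 509.6/31.2/129.4 513.1/31.2/128.5 676.7/189.9/38.3 676.6/185.3/39.6 676.3/180.7/41.1 676.1/176.1/42.5
177 544.9/97.1/97.8 493.8/39.8/128.5 493.5/35.9/129.7 493.7/32.6/130.6 495.6/31.0/130.6 499.1/31.1/129.7 503.0/31.5/128.5 506.2/31.2/127.7 510.0/31.5/126.6 680.0/197.5/31.8 676.6/189.6/35.0 675.8/184.4/36.8 675.5/179.7/38.2 676.1/176.0/39.2
178 527.2/78.4/105.3 549.0/97.4/93.7 494.3/36.7/126.6 494.1/32.9/127.8 496.2/3
[... 4058 characters left out ...]
.6/88.4 500.7/10.7/87.3 504.1/10.5/86.3 507.3/10.2/85.4
196 493.8/42.9/75.8 497.1/42.7/74.8 499.9/42.0/74.2 502.8/41.3/73.5 494.0/28.6/80.5 492.4/23.4/82.8 491.5/19.0/84.6 492.0/16.0/85.4 491.7/12.1/86.9 493.6/10.6/86.8 496.8/10.3/85.9 499.8/9.8/85.1 504.3/10.7/83.4 507.4/10.3/82.6
197 493.8/42.9/73.0 496.7/42.3/72.3 500.3/42.4/71.1 503.4/41.9/70.3 507.9/42.9/68.5 495.1/26.1/78.3 493.8/21.2/80.4 492.0/15.9/82.7 491.9/12.3/84.0 494.0/10.9/83.8 496.7/10.1/83.2 500.9/10.7/81.7 503.9/10.2/81.0 507.3/10.1/79.9
t 14.3 pos [0.5018 0.0371 0.137 ] yaw -90.9 tilt [ 0.e+00 -1.e-04 -1.e+00] F [ 0.03 -0.05 -0.2 ] open 0.0118 j [-0.06  0.22  1.76 -0.    1.16  1.52]
SHIFT [-0.     -0.      0.0001] TURN 0.0
```

>>> play_rows([
  [0.0007,0.002,0,0],
  [0.0007,0.004,0,0],
  [0.0007,0.006,0,0],
  [0.0007,0.006,0,0],
], force=50)

```text
t: 14.8
eef_pos: [0.5014, 0.0371, 0.1309]
orientation: [-0.018, -2.214, 2.214]
force: [0.3, 0.1, 1.2]
opening: 0.0116
```

>>> play_rows([
  [0,0.0015,0,0],
  [0,0.003,0,0],
  [0,0.003,0,0],
])

```text
t: 15.18
eef_pos: [0.5017, 0.0371, 0.1282]
orientation: [-0.019, -2.214, 2.214]
force: [0.5, -0.1, 1.8]
opening: 0.0116
```

>>> play_rows([
  [0,0.0015,0,0],
  [0,0.003,0,0],
  [0,0.003,0,0],
])

```text
t: 15.55
eef_pos: [0.5016, 0.0371, 0.1252]
orientation: [-0.019, -2.214, 2.214]
force: [1.6, 0.5, 4.1]
opening: 0.0119
```

```bash
python3 - <<'E'
from h import *
ds=[];ss=[];F=[]
for i in range(8):
    a,b=camera('scene'); ds.append(b); F.append(readout.state()['force'])
print(np.mean(F,0))
W=cloud('scene',np.median(ds,0))
for v in range(183,200,1):
    print(v,' '.join('%d/%d/%d'%tuple((W[v,u]*1000).round()) for u in range(304,318,1)))
E
```

```text
[ 2.02195797 -0.3966477   4.15222236]
183 506/60/103 509/59/102 502/48/107 495/38/113 494/32/115 497/32/114 502/34/112 506/34/111 510/35/109 603/124/55 693/210/3 697/209/3 700/208/2 702/205/2
184 504/57/101 498/47/106 500/46/106 496/38/110 496/34/111 499/35/110 503/34/109 505/34/108 510/35/107 687/209/2 689/206/2 691/204/3 694/202/2 697/200/2
185 494/47/105 496/45/105 498/44/104 495/37/108 496/35/108 499/35/107 503/34/106 506/34/105 510/35/104 523/44/97 683/200/2 686/198/2 688/196/2 691/194/2
186 492/45/103 496/45/102 500/46/101 495/37/105 496/35/105 499/34/104 502/34/104 506/34/103 510/34/102 514/35/100 527/44/93 681/193/2 683/191/2 685/188/2
187 493/46/100 495/44/100 498/44/99 495/38/102 496/35/102 499/34/102 503/35/100 514/42/95 510/35/98 513/34/98 517/35/96 674/187/2 677/184/2 679/183/2
188 491/44/98 494/44/97 494/40/99 494/36/100 497/35/100 506/42/95 511/42/93 514/42/92 515/39/93 514/35/95 517/35/94 669/181/2 671/178/2 674/177/2
189 492/45/95 493/43/95 493/39/97 493/35/98 496/35/97 506/41/92 510/42/91 514/42/90 514/39/91 515/36/91 517/35/91 663/175/2 666/174/2 667/171/2
190 490/
[... 731 characters left out ...]
1/80 490/36/82 493/35/81 492/31/83 491/26/85 492/23/86 492/20/87 493/17/87 493/14/88 494/11/89 496/10/89 500/10/87 504/11/86
196 490/43/77 493/42/76 497/43/75 499/41/75 492/30/81 492/26/82 492/23/83 492/19/84 492/16/86 492/12/87 494/11/87 497/10/86 501/11/84 505/11/83
197 490/43/74 494/44/73 498/43/72 500/42/71 494/32/77 492/26/79 492/23/80 492/19/82 492/16/83 492/12/84 494/11/84 497/11/83 500/10/82 503/10/81
198 490/43/71 493/43/70 497/42/70 500/42/68 505/43/66 494/29/75 493/24/77 491/19/79 492/16/80 491/11/82 493/10/81 497/11/80 500/10/79 504/10/78
199 492/45/67 493/43/68 497/43/66 501/43/65 504/43/64 509/44/62 513/44/61 494/22/75 493/16/77 492/12/79 493/10/79 497/11/77 501/10/76 504/10/75
```

>>> play_rows([
  [-0.0005,0.0015,0,0],
  [-0.0005,0.003,0,0],
  [-0.0005,0.003,0,0],
])

```text
t: 16.32
eef_pos: [0.5016, 0.0371, 0.1221]
orientation: [-0.017, -2.213, 2.214]
force: [1.8, -0.1, 6.7]
opening: 0.0112
```

>>> play_rows([
  [0,0.001,0,0],
  [0,0.002,0,0],
  [0,0.002,0,0],
])

```text
t: 16.7
eef_pos: [0.5016, 0.0371, 0.1203]
orientation: [-0.018, -2.214, 2.214]
force: [1.1, -0.2, 6.9]
opening: 0.0116
```

>>> play_rows([
  [0,0.001,0,0],
  [0,0.002,0,0],
  [0,0.002,0,0],
])

```text
t: 17.08
eef_pos: [0.5017, 0.0371, 0.1184]
orientation: [-0.018, -2.214, 2.214]
force: [1.4, 0.4, 7.9]
opening: 0.0117
```

>>> play_rows([
  [-0.0004,0.001,0,0],
  [-0.0004,0.002,0,0],
  [-0.0004,0.002,0,0],
])

```text
t: 17.45
eef_pos: [0.5018, 0.0372, 0.1158]
orientation: [-0.017, -2.213, 2.213]
force: [2.2, 0.0, 4.3]
opening: 0.0114
```

>>> play_rows([
  [0,0.001,0,0],
  [0,0.002,0,0],
  [0,0.002,0,0],
])

```text
t: 17.82
eef_pos: [0.5018, 0.0372, 0.114]
orientation: [-0.017, -2.213, 2.213]
force: [2.0, -0.7, 6.4]
opening: 0.0117
```

>>> play_rows([
  [0,0.001,0,0],
  [0,0.001,0,0],
])

```text
t: 18.08
eef_pos: [0.5018, 0.0372, 0.1131]
orientation: [-0.017, -2.213, 2.213]
force: [0.5, -0.0, 5.8]
opening: 0.0115
```

>>> play_rows([
  [0,0.001,0,0],
  [0,0.001,0,0],
])

```text
t: 18.32
eef_pos: [0.5018, 0.0372, 0.1122]
orientation: [-0.017, -2.213, 2.214]
force: [0.8, -0.5, 7.5]
opening: 0.0117
```

```bash
python3 - <<'E'
from h import *
ds=[];F=[];ims=[]
for i in range(8):
    a,b=camera('scene'); ds.append(b); ims.append(a.astype(float)); F.append(readout.state()['force'])
print(np.mean(F,0))
cv2.imwrite('pics/s11c.png',cv2.resize(np.mean(ims,0)[150:220,280:340],None,fx=9,fy=9,interpolation=cv2.INTER_CUBIC).astype(np.uint8))
W=cloud('scene',np.median(ds,0))
for v in range(175,202,1):
    print(v,' '.join('%d/%d/%d'%tuple((W[v,u]*1000).round()) for u in range(304,318,1)))
E
```

```text
[ 0.61847574 -0.18819364  7.69851923]
175 495/48/131 495/45/132 494/40/134 493/36/135 495/34/135 494/30/136 494/26/138 494/23/139 494/19/140 498/19/139 500/18/138 504/19/137 508/19/136 511/19/135
176 494/48/129 495/45/129 494/40/131 494/36/132 494/33/133 494/29/134 494/26/135 494/23/136 495/20/137 497/19/136 502/20/135 505/19/134 508/19/134 511/18/133
177 494/48/126 495/45/127 494/39/129 494/36/130 494/33/131 494/29/132 494/26/133 494/22/134 494/19/135 498/19/134 502/20/132 505/20/131 508/19/131 512/20/130
178 495/48/123 495/44/124 493/39/126 494/36/127 494/33/128 494/30/129 494/26/130 494/23/131 494/19/132 498/20/131 501/19/130 504/19/129 508/19/128 511/19/127
179 494/47/121 495/45/121 493/39/124 494/36/124 494/33/125 494/29/126 494/26/127 495/23/128 494/19/129 498/19/128 502/19/127 505/19/126 508/19/126 513/20/124
180 496/49/117 495/45/119 493/39/121 494/36/122 494/33/122 494/30/123 494/26/124 495/23/125 494/19/127 498/19/126 502/20/124 505/19/124 511/22/121 721/224/2
181 525/80/97 496/45/116 493/39/118 494/36/119 496/34/119 493/28/121 494/25/122 494/22/123 495/19/124 500/21/122 50
[... 2279 characters left out ...]
3/73 491/36/76 492/34/76 491/30/78 492/27/79 491/22/81 492/20/81 493/17/82 493/13/83 494/11/84 497/11/83 501/11/82 504/10/81
198 490/43/71 493/42/71 491/37/73 493/35/73 493/31/75 492/27/76 491/22/78 492/19/79 491/15/81 492/12/81 494/11/81 497/11/80 501/10/79 504/11/78
199 490/42/69 491/40/69 492/37/70 493/34/71 504/42/64 493/28/73 491/22/76 491/19/76 492/15/78 492/12/79 494/11/78 497/10/78 500/10/77 504/10/75
200 492/44/65 494/43/64 490/35/69 493/35/68 504/42/62 508/43/60 494/25/71 493/20/73 491/15/75 492/12/76 494/11/76 498/11/74 501/11/73 504/11/72
201 492/44/62 497/46/60 500/45/59 503/45/58 505/44/58 510/45/56 513/45/55 593/121/2 495/19/70 493/14/72 494/11/73 497/10/72 500/10/71 504/10/70
```

View pics/s11c.png

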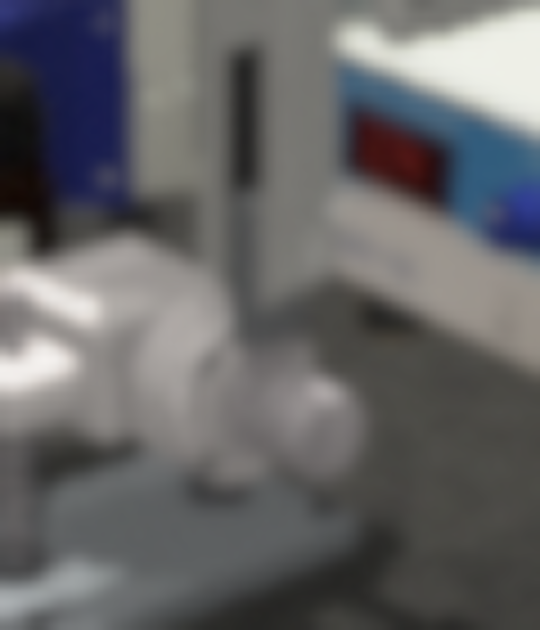

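>>> play_rows([
  [0,0.001,0,0],
  [0,0.002,0,0],
  [0,0.002,0,0],
])

```text
t: 19.1
eef_pos: [0.5018, 0.0372, 0.1105]
orientation: [-0.017, -2.213, 2.214]
force: [0.6, -0.5, 8.7]
opening: 0.0119
```

>>> play_rows([
  [0,0.001,0,0],
  [0,0.002,0,0],
  [0,0.002,0,0],
])

```text
t: 19.48
eef_pos: [0.5018, 0.0372, 0.1087]
orientation: [-0.017, -2.213, 2.214]
force: [-0.7, -0.4, 11.2]
opening: 0.0117
```

>>> play_rows([
  [0,0.001,0,0],
  [0,0.002,0,0],
  [0,0.002,0,0],
])

```text
t: 19.85
eef_pos: [0.5018, 0.0372, 0.1069]
orientation: [-0.017, -2.214, 2.214]
force: [-2.1, 0.0, 12.7]
opening: 0.0117
```

```bash
python3 - <<'E'
from h import *
ds=[];F=[]
for i in range(8):
    a,b=camera('scene'); ds.append(b); F.append(readout.state()['force'])
print(np.mean(F,0))
delta([.5,.037,.1],-90.9)
W=cloud('scene',np.median(ds,0))
for v in range(184,200,1):
    print(v,' '.join('%d/%d/%.1f'%tuple((W[v,u]*1000).round(1)) for u in range(306,318,1)))
E
```

```text
[-0.57394085  0.11400236 12.05232582]
t 20.25 pos [0.5018 0.0372 0.107 ] yaw -90.9 tilt [ 2.e-04 -1.e-04 -1.e+00] F [-0.07  0.46 11.37] open 0.0116 j [-0.06  0.25  1.81 -0.    1.08  1.52]
SHIFT [0.0018 0.007  0.0002] TURN 0.0001
184 493/39/109.9 493/35/111.1 493/32/112.1 494/29/113.0 494/25/114.0 495/23/114.6 500/25/112.2 506/27/110.0 513/31/106.8 692/204/2.0 693/201/2.3 695/198/2.6
185 493/39/107.5 493/35/108.6 493/32/109.3 494/29/110.1 495/27/110.5 503/31/106.7 506/30/106.3 509/30/105.3 514/31/103.7 686/198/1.8 688/196/2.0 690/193/2.2
186 493/38/104.8 493/36/105.5 494/33/106.3 496/31/106.0 500/31/105.0 502/30/104.6 505/30/103.9 509/30/102.8 514/31/100.9 679/192/2.3 682/190/2.0 685/188/1.9
187 493/39/101.6 493/35/103.0 494/32/103.9 496/31/103.5 500/31/102.2 503/31/101.7 506/31/100.6 510/31/99.2 514/31/98.2 674/186/2.0 676/184/2.1 679/183/1.7
188 493/39/99.1 493/35/100.2 494/33/100.7 496/31/100.6 500/31/99.5 503/31/98.6 507/32/97.4 510/31/96.7 666/183/2.1 668/180/2.3 670/178/2.6 674/177/1.7
189 494/39/96.2 493/36/97.4 495/33/97.7 495/30/98.4 500/31/96.9 506/34/94.0 510/34/92.8 523/44
[... 833 characters left out ...]
 495/30/82.3 496/27/82.7 497/24/83.6 497/21/84.3 499/19/84.6 499/16/85.4 501/14/85.7 503/13/85.4 503/10/86.5
196 492/37/78.0 492/34/79.0 496/35/77.5 493/27/81.1 493/25/81.8 494/21/82.9 496/20/82.5 496/17/83.4 498/15/83.8 499/12/84.4 501/10/84.3 504/11/83.1
197 491/37/75.6 492/34/76.0 492/31/77.4 493/27/78.3 493/24/79.5 493/20/80.6 494/18/81.3 494/15/82.1 496/13/82.2 497/10/82.8 500/10/82.2 503/10/81.1
198 491/36/73.2 492/34/73.3 491/30/75.2 493/27/75.7 492/23/77.4 493/20/77.9 493/17/78.8 493/14/80.1 494/11/80.8 497/10/80.0 500/10/79.1 505/11/77.4
199 490/35/70.8 492/33/71.0 492/30/72.3 492/26/73.5 492/22/74.9 491/18/76.7 492/16/76.8 492/13/78.0 493/10/78.5 497/10/77.6 500/10/76.5 504/10/75.1
```

>>> play_rows([
  [0,-0.003,0,0],
  [0,-0.006,0,0],
  [0,-0.009,0,0],
  [0,-0.012,0,0],
  [0,-0.012,0,0],
  [0,-0.012,0,0],
])

```text
t: 21.0
eef_pos: [0.5018, 0.0372, 0.1176]
orientation: [-0.017, -2.213, 2.213]
force: [1.3, 0.0, 2.8]
opening: 0.0116
```

```bash
python3 - <<'E'
from h import *
ds=[];F=[]
for i in range(8):
    a,b=camera('scene'); ds.append(b); F.append(readout.state()['force'])
print(np.mean(F,0))
delta([.5,.037,.1205],-90.9)
W=cloud('scene',np.median(ds,0))
for v in range(182,194,1):
    print(v,' '.join('%d/%d/%.1f'%tuple((W[v,u]*1000).round(1)) for u in range(306,318,1)))
E
```

```text
[1.91424696e+00 1.86305937e-03 2.66416309e+00]
t 21.4 pos [0.5018 0.0372 0.1178] yaw -90.9 tilt [-4.e-04 -0.e+00 -1.e+00] F [1.72 0.1  2.39] open 0.0114 j [-0.06  0.24  1.79 -0.    1.11  1.52]
SHIFT [ 0.0018 -0.0027  0.0002] TURN -0.0
182 493/39/115.2 493/35/116.7 494/32/117.2 496/31/116.8 499/31/116.0 503/31/115.0 506/30/114.4 509/31/113.3 514/32/111.7 704/217/1.6 705/213/2.3 707/210/2.7
183 493/39/112.6 493/36/113.6 494/32/114.6 496/31/114.4 499/31/113.5 502/30/113.0 506/30/111.8 509/30/110.9 514/31/109.2 697/209/2.2 700/208/1.9 702/205/2.4
184 493/39/110.1 494/36/110.7 494/33/111.4 496/32/111.3 498/30/111.1 503/31/109.5 507/32/108.3 509/31/107.9 690/206/1.8 691/203/2.3 694/201/2.2 697/200/1.7
185 493/39/107.1 493/36/108.2 494/32/109.2 496/31/109.1 500/32/107.5 504/32/106.2 509/34/104.4 512/34/103.4 526/44/96.3 686/199/1.7 687/195/2.5 691/194/1.9
186 498/43/101.8 496/38/104.0 497/35/104.6 500/35/104.0 503/34/103.2 505/33/102.9 509/34/101.5 523/44/94.4 526/44/93.4 680/192/2.1 681/189/2.5 684/187/2.6
187 496/42/100.0 495/38/101.5 494/33/103.3 499/34/101.7 502/34/100.7 506/34/99.8 509
[... 256 characters left out ...]
 499/34/96.0 502/33/95.6 503/31/95.9 504/29/96.2 505/26/97.0 510/27/95.1 530/44/83.8 664/172/2.5 668/171/1.8
190 496/42/91.7 495/37/93.7 496/35/94.1 498/33/94.0 498/30/95.0 498/26/96.3 501/25/95.8 502/23/96.0 504/21/96.3 505/18/96.8 510/20/94.6 661/165/2.5
191 493/38/91.1 493/35/92.0 495/34/91.8 495/30/93.1 496/28/93.5 497/25/94.0 498/22/94.7 499/20/95.1 500/17/95.8 501/15/96.2 503/13/96.3 505/11/96.4
192 491/36/89.6 492/34/90.2 496/34/88.9 493/28/91.6 495/26/92.0 495/22/93.1 496/20/93.7 497/17/94.1 497/15/94.9 499/12/95.3 501/11/95.1 504/11/94.0
193 492/37/86.3 492/34/87.2 492/31/88.3 492/27/89.8 493/24/90.5 494/22/90.9 495/19/91.6 495/16/92.3 496/13/93.0 497/10/93.7 501/11/92.4 503/10/91.9
```

>>> play_rows([
  [-0.0005,-0.0015,0,0],
  [-0.0005,-0.0027,0,0],
  [-0.0005,-0.0027,0,0],
])

```text
t: 21.78
eef_pos: [0.5019, 0.0372, 0.1204]
orientation: [-0.016, -2.213, 2.213]
force: [0.6, 1.3, 0.8]
opening: 0.012
```

>>> play_rows([
  [0,0,0,0],
  [0,0,0,0],
  [0,0,0,0],
  [0,0,0,0],
  [0,0,0,0],
], gripper=0.04)

```text
t: 22.4
eef_pos: [0.5025, 0.0371, 0.1206]
orientation: [-0.017, -2.213, 2.214]
force: [0.2, -0.5, 0.1]
opening: 0.0399
```

>>> play_rows([
  [0,-0.01,0,0],
  [0,-0.03,0,0],
  [0,-0.06,0,0],
  [0,-0.1,0,0],
  [0,-0.12,0,0],
  [0,-0.12,0.06,0],
  [0,-0.12,0.12,0],
  [0,-0.12,0.17,0],
])

```text
t: 23.4
eef_pos: [0.4998, -0.1347, 0.2417]
orientation: [-0.019, -2.213, 2.215]
force: [1.9, -0.5, -1.0]
opening: 0.0399
```

```bash
python3 - <<'E'
from h import *
delta([.5,.037,.1205],-90.9)
ds=[];ims=[]
for i in range(8):
    a,b=camera('scene'); ds.append(b); ims.append(a.astype(float))
cv2.imwrite('pics/s12.png',np.mean(ims,0).astype(np.uint8))
cv2.imwrite('pics/s12c.png',cv2.resize(np.mean(ims,0)[140:220,260:350],None,fx=8,fy=7,interpolation=cv2.INTER_CUBIC).astype(np.uint8))
W=cloud('scene',np.median(ds,0))
for v in range(162,194,1):
    print(v,' '.join('%d/%d/%.1f'%tuple((W[v,u]*1000).round(1)) for u in range(306,318,1)))
t=[camera('top') for i in range(6)]
im=np.mean([a for a,_ in t],0); cv2.imwrite('pics/t12.png',im.astype(np.uint8))
cv2.imwrite('pics/t12c.png',cv2.resize(im[170:245,250:350],None,fx=8,fy=8,interpolation=cv2.INTER_CUBIC).astype(np.uint8))
E
```

```text
t 23.4 pos [ 0.4998 -0.1347  0.2417] yaw -90.9 tilt [ 1.6e-03 -9.0e-04 -1.0e+00] F [ 1.86 -0.52 -0.96] open 0.0399 j [-0.4   0.17  1.56 -0.    1.41  1.19]
SHIFT [ 0.0027  0.121  -0.1718] TURN -0.0
162 727/284/48.0 733/286/46.1 737/284/45.8 744/287/43.2 750/288/41.7 754/288/40.7 760/289/39.0 769/292/36.2 785/304/29.3 842/355/2.1 681/191/83.5 681/186/84.7
163 729/286/43.3 734/286/42.4 739/287/40.9 743/286/40.0 749/287/38.4 756/289/36.4 761/289/35.1 771/294/31.4 787/305/24.6 835/348/1.6 681/190/80.3 680/186/81.7
164 728/285/40.3 734/287/38.5 739/286/37.4 743/286/36.6 751/289/33.7 756/289/32.6 762/290/30.9 775/298/25.8 800/319/14.0 810/323/10.7 679/189/77.9 680/185/78.7
165 730/287/35.9 735/287/34.7 741/288/32.8 745/288/31.9 752/290/29.6 758/291/27.8 763/291/26.7 776/299/21.3 800/318/10.2 684/198/71.0 680/189/74.4 679/185/75.6
166 730/287/32.2 736/288/30.4 740/287/29.7 746/289/27.5 753/291/25.5 758/291/24.4 763/291/22.8 797/320/6.8 801/319/5.9 682/196/68.7 680/189/70.9 680/185/72.2
167 731/288/28.1 735/288/27.0 740/288/25.6 504/40/152.2 506/38/152.0 508/37/151.9 510/35/151.9 511/34/151.8
[... 3403 characters left out ...]
7.0 499/34/96.4 498/30/97.7 499/27/98.6 500/25/98.9 501/22/99.3 503/20/99.3 504/18/99.7 508/18/98.7 668/172/1.5
190 493/39/93.6 493/35/94.9 495/34/94.8 496/31/95.5 496/28/96.2 498/25/96.7 498/22/97.7 498/19/98.5 500/17/98.8 501/15/99.0 503/13/99.2 504/11/99.4
191 492/38/91.4 492/34/92.7 495/34/91.9 494/29/93.8 494/26/94.8 495/23/95.7 495/20/96.5 497/18/96.5 497/14/97.8 499/13/97.6 499/10/98.5 503/10/97.2
192 492/37/89.2 493/34/89.8 492/31/91.1 493/28/91.6 494/25/92.7 494/21/93.8 494/18/94.6 495/15/95.4 495/12/96.2 497/11/96.2 501/11/95.0 503/9/94.9
193 490/36/87.2 492/34/87.4 491/29/89.2 493/28/89.1 493/24/90.5 492/20/91.8 493/17/92.6 493/13/93.9 494/11/94.5 496/10/94.2 499/9/93.4 503/9/92.3
```

View pics/s12c.png

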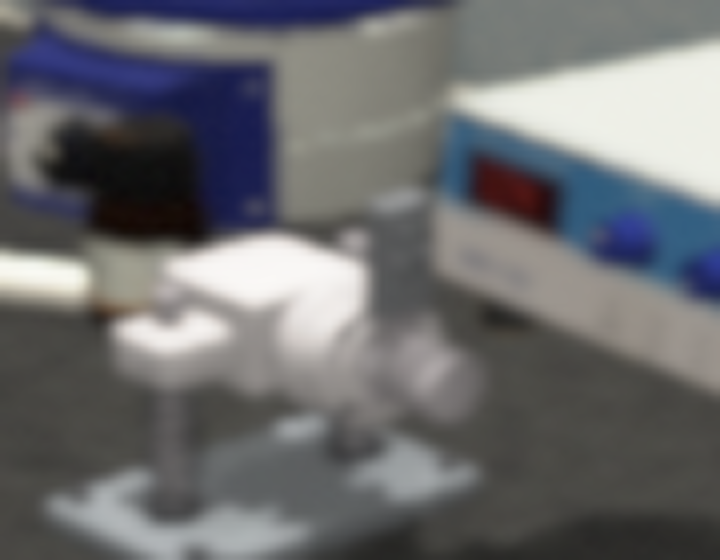

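View pics/t12c.png

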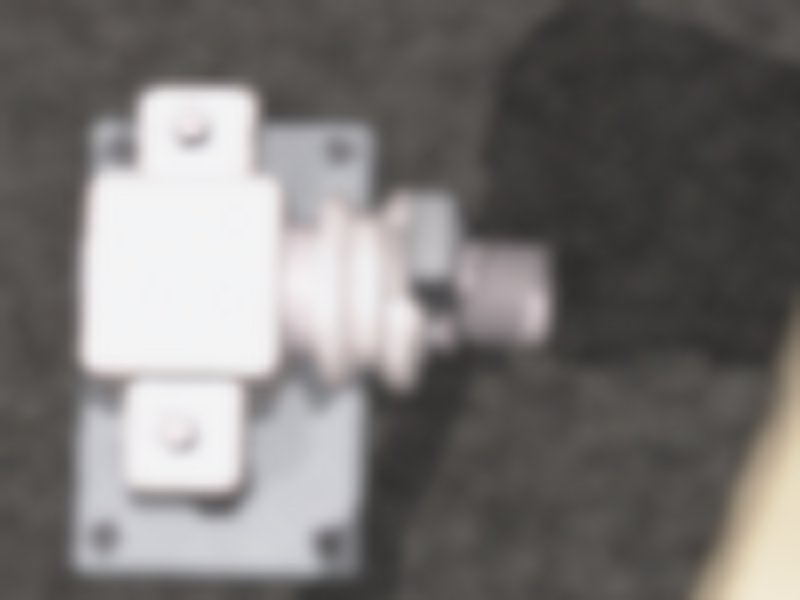

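View pics/t12.png

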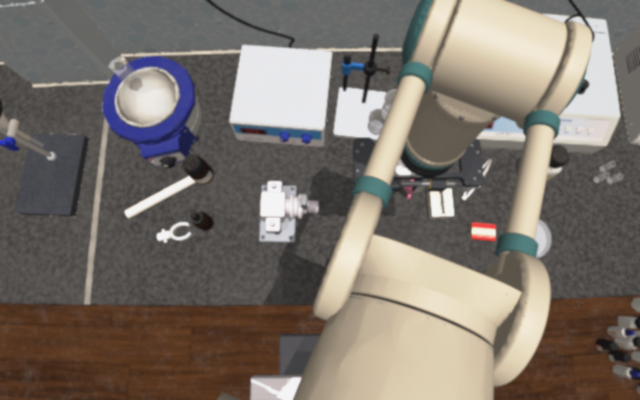

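>>> play_rows([
  [0,0,0,0],
  [0,0,0,0],
  [0,0,0,0],
])

```text
t: 24.48
eef_pos: [0.4998, -0.1329, 0.2407]
orientation: [-0.017, -2.213, 2.214]
force: [-0.2, -1.1, -0.1]
opening: 0.04
```

```bash
python3 -c "
from h import *
print(readout.state()['t'],readout.state()['force']); print(bot.job_done())"
```

```text
24.475 [-0.20742136 -1.08714523 -0.14039028]
the job is handed in; nothing more can be done
None
```

The pulley is home against the shoulder and the clip is snapped into the groove. I let go of it, backed the arm clear, and handed the job in at about 24.5 s; no verdict was reported.

- **Pulley:** I pushed it with the fingers astride the spindle until it stopped moving while the force climbed to about 9.5 N. The camera views then showed the groove uncovered.
- **Clip:** I lifted the grey-tabbed clip out of the white rack, lined it up with the depth images and pressed it down. It snapped at roughly 8–9 N, with the force falling to about 4 N. I pressed on to about 12 N to be sure, which is about 13 mm of head travel, well short of the 20 mm limit. It moved only about 0.4 mm further into the groove.
- **Last checks:** after release the tab stands upright. Its top is about 52.3 mm above the top of the spindle, against 53 mm when home. The ring sits in the groove to within about 0.5 mm, and the head is back at its rest height.
- **Disagreements:** the finger-contact estimate of the groove's position was 1–1.5 mm away from the camera estimates, so I used the cameras. An early depth reading during the press suggested the clip was 1–2 mm short of home; the harder press and the final measurement did not bear that out.
- **Other things:** I touched nothing else. In the last top view the dropper looked unmoved, but the arm hid the cork and the weight, so I did not confirm those two by camera.

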